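# Change the stamp in the handle-fitting vise

### The arm

A 6-joint arm with a two-finger parallel gripper is mounted at the origin on the work surface. World frame = base frame: x ahead of the robot, y to its left, z up, the work surface at z = 0. Lengths are in mm, angles in rad, forces in N, time in s.
With the tool pointing down it reaches from about 375 to 975 mm from the base axis. Payload 3.8 kg.
Tool frame: the origin (TCP) lies between the finger pads; the fingertips stand 22 mm ahead of it and the grasp point (between the pads) lies 3 mm ahead of it; z points along the fingers, y is the direction in which the jaws open and shut (so a half turn about z gives the same grasp; the last joint's range is limited). The gripper opens to 88 mm and grips with 3 to 60 N. Pads are 18 mm wide; open, the fingers measure 123 mm over their backs; the gripper's body (75 mm by 187 mm) begins 45 mm behind the grasp point.
Start: joints at [-1.333, 0.264, 1.604, -0, 1.274, -0.037], TCP at [183.159, -649.67, 260.706] pointing down, gripper open.
Joint ranges: [-2.63, 2.63], [-0.94, 2.18], [0.31, 2.57], [-1.31, 4.45], [0, 2.66], [-2.55, 2.55]. Speed limits (rad/s): [2.57, 2.57, 3.14, 3.14, 3.14, 3.14].

### API

Orientations are given as a unit quaternion [w, x, y, z].
In Python, from cell import bot, viewer, boxes_of gives the robot as it stands. The module is installed in compiled form; this text tells all that it offers.
- The arm moves only by the tool drive_tool, never from a script. Its argument "moves" is a list of rows, each an object with "grip": the finger opening in cm, from 0 to 8.81; "dp": the shift along the tool's x, y, z in cm, a list of three; "delta_rot": the turn, a rotation vector about the tool's x, y, z in rad, a list of three. A call has 1 to 5 rows; each row is the pose to reach, as a shift and turn from the pose commanded when the call began, along the tool's axes at that moment; what a row does not reach only later rows make up. A row lasts 1/8 s, in which the tool goes at most 62.5 mm and 10.7 degrees, less where a joint would pass 70% of its speed; a pose out of reach is approached as far as the arm can. A call with a gripper value outside its range is refused whole. The fingers move at their own pace and stop on an object; "newtons" is the grip in N (left out, the last holds). Time passes only in rows, so rows that repeat a pose let the fingers close. It gives the time, the measured TCP pose, the force and the opening at its end, in the units of the state.
- bot.get_obs(): the state, without advancing time (a new reading comes with each control period).
- viewer.read_camera(name): name is "side" or "top"; returns a dict with "image" (480x640x3 uint8, red, green, blue), "depth" (480x640 float32, mm along the optical axis (not along the pixel's ray), 0 where there is no reading), "intrinsics" (3x3 intrinsics, pixels), "R" (3x3) and "t" (3): a world point X has camera coordinates R X + t. Camera axes: x right, y down, z forward; pixel columns grow to the right and rows downward; lengths in mm; the calibration is good to about 2 mm. A picture is of the moment at which its call begins.
- bot.job_done(): hands the job in, once; it reports no verdict.
Trained networks look in a picture, given as the dict that the camera call returned (one of the last four; its "shot" number tells which), for a name from the list of things; names that differ only in an ending like _2 or _b are one class to them, and where a whole thing is asked for, a point or a joint stands for the part that bears it (a point fixed in the world has none). Each returns a list of dicts, best first, with "confidence" (0 to 1); they miss things now and then, are a little off and sometimes report something else, mostly with a low value. They report only what shows in the picture. A call takes as long as a camera call. They do not tell look-alikes from the thing itself.
- boxes_of(thing, picture): "uv" ([column, row] in pixels, amid what is visible of it).
The state is a dict: "time": time; "q": joint angles; "qd": joint speeds; "joint_torque": joint torques, N m; "ee_pos": TCP position; "eef_rot": TCP orientation; "wrist_force": force on the tool from outside, world axes, zero at the start; "wrist_torque": the same for the moment, N m; "finger_gap": finger opening in mm.
Only numpy, scipy, OpenCV 4.12 (cv2) and the standard library are available. Lean on these libraries where they do the work, as an engineer would, in place of code of your own. Each camera call takes 0.05 s, during which the arm holds its last target.

### The job

Slide the vise jaw open by its red knob, lift the finished dark-red stamp out of the inclined vise and stand it upright on the white card, the free place in the tray. Then lift the pale stamp up and off the fork it hangs from, seat it handle up in the vise, flat on the inclined bed where the finished one was, and slide the jaw fully closed on it. Leave the other stamps in the tray, the ink-pad tin and the screwdriver where they are.

Things in the scene. Friction and masses are not known exactly. Their poses are not given: they have to be found in the camera images.
- bed: Green vise bed, sloping 30 deg. Origin: on its surface, centre of the stamp's seat, 55 mm above the table. z: out of the bed, leaning to the robot; x: uphill, away from it; y: across the jaws. Downhill steel stop: face at x -22.5 mm, 18 high. Steel fixed jaw: y +22.3 to +44, 24 high. Sliding jaw on the -y side; uphill side open. Bed spans x -33..41, y -150..48.
- jaw (a joint): Opening of the aluminium sliding jaw (m): 0 = closed on a stamp, its face at bed y -22.3 mm; grows as it slides along bed -y, to 0.036. Needs about 4 N, stays where left. Jaw 31 mm high, 40 (bed x) by 80 mm; a lip (z 25 to 31) reaches 6 mm over the stamp's block, so a stamp passes only with the jaw open 10 mm or more.
- jaw_knob (a point): Centre of the jaw's red knob: a cylinder of diameter 20, height 26 mm, axis along the bed's z, on a 10 mm stem; 65 mm above the bed's surface and at bed y -90 mm when the jaw is closed.
- finished: The finished stamp, dark-red lacquered handle and orange wood block, starts clamped in the vise. Block 44 x 44 x 22 mm, black rubber face under it; then a flare (diameter 22, to z 30), neck (diameter 11, to z 62), bulb grip (diameter 28, z 62 to 98, flat shoulder under it). About 0.12 kg. Origin: centre of the underside; z up the handle, x and y square to the block.
- next: The next stamp, handle and block of pale bare wood, starts hanging upright from the fork. Block 44 x 44 x 22 mm, black rubber face under it; then a flare (diameter 22, to z 30), neck (diameter 11, to z 62), bulb grip (diameter 28, z 62 to 98, flat shoulder under it). About 0.12 kg. Origin: centre of the underside; z up the handle, x and y square to the block.
- fork (a point): Mid-fork, level with the prongs' top (118 mm up), where the bulb's shoulder rests. Two steel bars, diameter 6, axes 23 mm apart, the neck between them. x runs along them to their wooden post (face 58 mm away, top 6 mm higher than the point); free ends 22 to 31 mm the -x way (robot side), turned up 9 mm. Lift 13 to 20 mm, then draw out along -x 60 mm or more. Foot 150 x 100 x 12 mm.
- tray: Orange wooden tray, 215 (x) x 92 (y) x 22 mm high, walls and floor 6 mm thick, with three places 66 mm apart along its x. Origin: centre of its underside. Two places hold ready stamps, the third the card.
- card: White card, 56 x 60 mm with a red line at its edge, lying flat on the tray's floor in the free place; origin: its centre. The finished stamp goes on it (block's underside 6 mm above the table). The card is paper-thin and fixed.
- ready1: Bystander: a ready stamp with red-brown handle, standing in the tray. Same shape and size as the finished one; origin: centre of its underside.
- ready2: Bystander: another ready stamp in the tray, same as ready1.
- pad_tin: Bystander: closed ink-pad tin with red lid, 87 x 132 x 28 mm; origin: centre of its underside. It lies beyond the vise.
- driver: Bystander: screwdriver 180 mm long lying along its x on the table beyond the vise; origin near its middle.
Things that resemble listed ones, but are neither listed nor needed, are in the scene too. Leave any yellow look-alike of the next alone.

How it is judged:
By the outcome, as a careful person would: the job done as asked, in the order asked, and still so for the second after the job is handed in, with the robot touching nothing.
It also fails if it takes over 61 s, if anything falls off the work surface, if the arm or the gripper's body presses on something with over 40 N, if the wrist force passes 120 N, or if a joint passes its speed limit or range.

## Working session

There is one attempt and no reset: what is moved stays moved. The work goes in short steps, Python scripts to look and compute and a tool call to move; the robot and the scene stay as the last step left them, time stands still between calls to the robot, and variables do not carry over. Pictures are saved under pics/ and viewed, and the job is handed in when it is done.

Besides the shell and the picture viewer there is one more tool, called after "Call:" by a JSON object that holds its "api" and its "payload". drive_tool: Moves the arm, as the interface text tells. Its arguments: {"type":"object","properties":{"moves":{"type":"array"},"newtons":{"type":"number"}},"required":["moves"]}

```bash
mkdir -p pics
cat > h.py <<'E'
import numpy as np, cv2, pickle
from cell import bot, viewer, boxes_of
def shot(n,tag):
    p=viewer.read_camera(n); cv2.imwrite(f'pics/{tag}.png',p['image'][:,:,::-1]); pickle.dump(p,open(f'pics/{tag}.pkl','wb')); return p
def w(p,u,v,d=None):
    if d is None: d=p['depth'][int(round(v)),int(round(u))]
    K=p['intrinsics']; c=np.array([(u-K[0,2])/K[0,0]*d,(v-K[1,2])/K[1,1]*d,d])
    return p['R'].T@(c-p['t'])
def cloud(p):
    K=p['intrinsics'];d=p['depth'];v,u=np.mgrid[0:480,0:640]
    c=np.stack([(u-K[0,2])/K[0,0]*d,(v-K[1,2])/K[1,1]*d,d],-1)
    return (c-p['t'])@p['R']
def proj(p,X):
    c=p['R']@np.array(X)+p['t']; q=p['intrinsics']@c; return q[:2]/q[2]
E
python3 - <<'E'
from h import *
np.set_printoptions(precision=1,suppress=True)
for n in ['side','top']:
    p=shot(n,n+'0'); print(n,p['intrinsics'][0],'campos',-p['R'].T@p['t'],p['R'][2])
    for t in ['bed','jaw','jaw_knob','finished','next','fork','tray','card','ready1','pad_tin','driver']:
        for b in boxes_of(t,p)[:4]:
            u,v=b['uv']; print(t,np.array(b['uv']),round(b['confidence'],2),w(p,u,v))
print(bot.get_obs())
E
```

```text
side [580.6   0.  314.5] campos [235.5 886.8 638.6] [ 0.3 -0.8 -0.5]
bed [347.2 269.1] 0.66 [505.1 116.4  85. ]
jaw [358.9 237.2] 0.9 [521.9   4.7  81.6]
jaw [346.3 265. ] 0.48 [511.1 104.2  84.3]
jaw_knob [362.8 240. ] 0.64 [515.1   1.8  75.3]
finished [365.8 250.9] 0.81 [484.6  79.5 104.2]
next [304.8 335.5] 0.86 [504.  300.7  86.8]
next [183.8 387.8] 0.68 [646.2 409.4  33.3]
tray [413.6 205.5] 0.73 [ 484.7 -278.1   14.6]
card [436.2 202.8] 0.73 [ 442.5 -326.     5.7]
ready1 [406.3 188.9] 0.89 [ 507.8 -293.7   45.5]
ready1 [377.4 190. ] 0.69 [ 574.2 -287.1   34.5]
pad_tin [227.2 266.4] 0.73 [748.  109.2  28.1]
pad_tin [293.7 371.9] 0.16 [523.3 303.7  11.7]
driver [258.1 220. ] 0.86 [783.6 -86.3  19. ]
driver [404.8 188.3] 0.18 [ 533.4 -388.1   -0.9]
top [501.3   0.  322.6] campos [ 399.    22.  1129.4] [ 0.2 -0.  -1. ]
bed [324.7 284. ] 0.68 [531.3  19.1  85. ]
jaw [324.4 292.6] 0.71 [514.1  20.3  77.5]
jaw_knob [322.9 293.9] 0.84 [511.7  23.5  75.1]
finished [296.4 300.7] 0.84 [497.7  78.8  90. ]
next [192.6 299.8] 0.94 [502.2 284.2 127.6]
next [154.1 238.9] 0.82 [649.9 396.4  38.6]
fork [206.9 299.5] 0.6 [514.2 283.5   7.7]
fork [467.9 295.5] 0.32 [ 499.3 -281.7   72.4]
tray [451.5 299.8] 0.78 [ 497.2 -263.4    5.7]
card [473.8 324.6] 0.87 [ 440.9 -307.8    7.5]
card [192.1 301. ] 0.39 [499.5 284.2 131. ]
ready1 [463.1 264.3] 0.78 [ 562.1 -270.    98.1]
ready1 [469.9 295.1] 0.72 [ 498.1 -279.9   93.2]
driver [372.3 178.8] 0.72 [779.1 -98.2  26.6]
driver [191.3 301.4] 0.48 [498.1 284.3 136.9]
{'time': 1.2, 'q': array([-1.3,  0.3,  1.6, -0. ,  1.3, -0. ]), 'qd': array([-0., -0.,  0.,  0.,  0.,  0.]), 'joint_torque': array([  0. , -50.2, -35.7,   0.1,   0. ,  -0. ]), 'ee_pos': array([ 183.2, -649.7,  260.7]), 'eef_rot': array([ 0. ,  1. ,  0.1, -0. ]), 'wrist_force': array([-0.6,  0. , -0.9]), 'wrist_torque': array([-0., -0.,  0.]), 'finger_gap': 87.97792405407047}
```

View images.

View pics/side0.png

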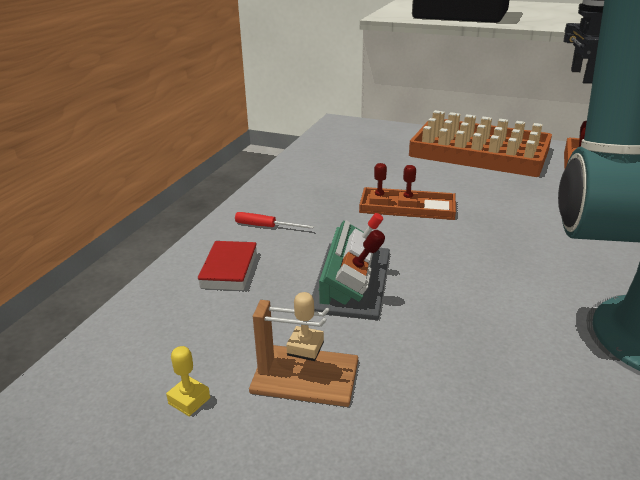

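View pics/top0.png

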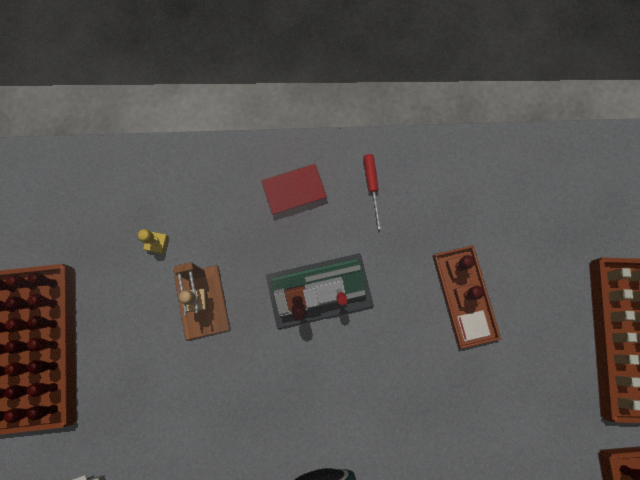

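Run:
```python
import cv2
a=cv2.imread('pics/side0.png')[190:390,260:440]; cv2.imwrite('pics/c1.png',cv2.resize(a,None,fx=3,fy=3,interpolation=2)[:600])
a=cv2.imread('pics/top0.png')[225:350,160:360]; cv2.imwrite('pics/c2.png',cv2.resize(a,None,fx=4,fy=4,interpolation=2))
```

```text
(no output)
```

View pics/c1.png

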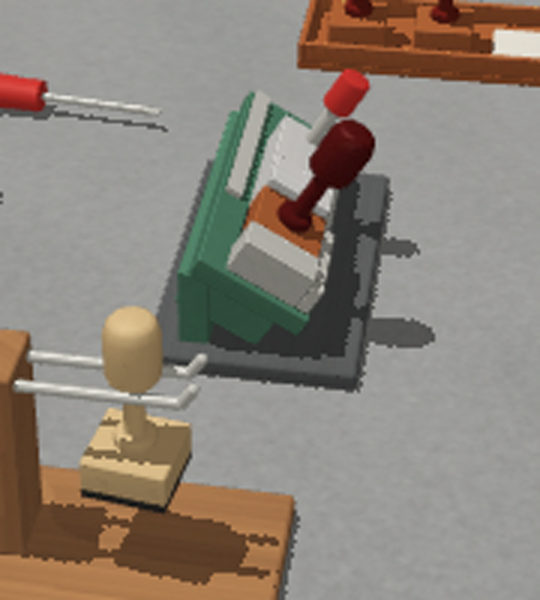

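View pics/c2.png

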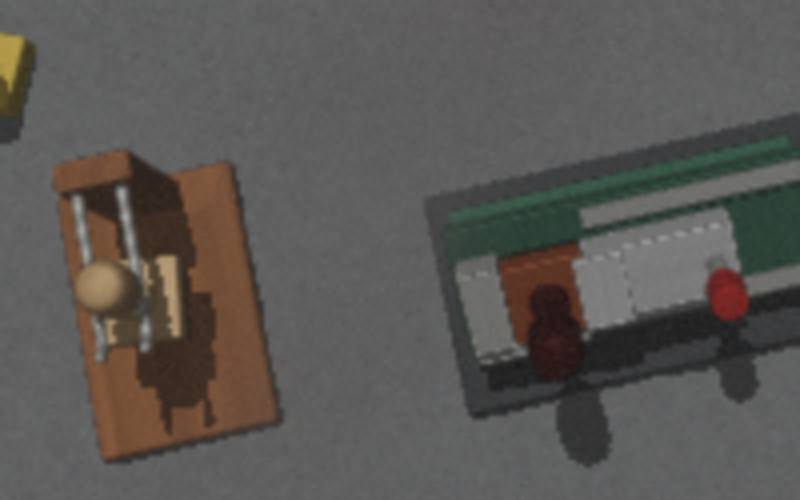

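```bash
cat > est.py <<'E'
from h import *
np.set_printoptions(precision=1,suppress=True)
P={n:pickle.load(open(f'pics/{n}0.pkl','rb')) for n in ['top','side']}
C={n:cloud(P[n]) for n in P}
HSV={n:cv2.cvtColor(P[n]['image'],cv2.COLOR_RGB2HSV) for n in P}
def near(n,lo,hi):
    X=C[n]; return np.all((X>lo)&(X<hi),-1)&(P[n]['depth']>0)
def fit(pts,it=400,th=1.5):
    r=np.random.default_rng(0);best=None
    for _ in range(it):
        a=pts[r.choice(len(pts),3,False)];nn=np.cross(a[1]-a[0],a[2]-a[0]);l=np.linalg.norm(nn)
        if l<1: continue
        nn/=l;m=abs((pts-a[0])@nn)<th
        if best is None or m.sum()>best.sum():best=m
    c=pts[best].mean(0);n=np.linalg.svd(pts[best]-c)[2][2];n*=np.sign(n[2]);return n,c,best.sum()
for n in P:
    h=HSV[n];g=(h[...,0]>50)&(h[...,0]<90)&(h[...,1]>80)&near(n,[400,-150,20],[650,150,120])
    pts=C[n][g];nn,c,k=fit(pts);print(n,'green',len(pts),k,nn,np.degrees(np.arccos(nn[2])),np.degrees(np.arctan2(-nn[1],-nn[0])),c)
    # handles
    for nm,col,box in [('fin',0,([420,40,60],[560,140,220])),('knob',0,([430,-80,60],[600,40,220])),('pale',1,([430,230,20],[580,340,220]))]:
        m=near(n,*box); 
        red=((h[...,0]<8)|(h[...,0]>172))&(h[...,1]>140)
        pal=(h[...,0]>10)&(h[...,0]<28)&(h[...,1]<140)&(h[...,2]>60)
        m&= red if col==0 else pal
        q=C[n][m];
        if len(q):print(n,nm,len(q),q.mean(0),np.percentile(q,[2,98],axis=0).ravel())
E
python3 est.py
```

```text
top green 462 179 [0.8 0.2 0.5] 58.41412581249529 -168.7637553893293 [567.3  18.5  64.5]
top fin 35 [506.7  85.2  78.1] [480.4  64.6  66.  525.4 100.7 101.1]
top knob 90 [496.1 -13.9 120.4] [485.7 -22.5 110.6 508.6  -6.5 126.8]
top pale 786 [521.8 294.  110.8] [481.3 273.3  66.5 576.  322.9 153.3]
side green 1280 390 [-0.5 -0.1  0.9] 31.57159852006194 11.007927959296564 [536.6  72.7  68. ]
side fin 469 [477.7  81.9 115.6] [457.2  69.4  75.6 503.9  88.9 142.5]
side knob 148 [495.9  -8.2 115.3] [485.3 -20.  101.6 508.5  -2.4 126.5]
side pale 1996 [511.1 303.2 103.3] [479.4 276.4  59.9 572.  327.7 153.5]
```

```bash
cat > fitm.py <<'E'
from h import *
from scipy.optimize import least_squares
from scipy.spatial.transform import Rotation as Ro
def box(X,lo,hi):
    lo=np.array(lo,float);hi=np.array(hi,float);q=abs(X-(lo+hi)/2)-(hi-lo)/2
    return np.linalg.norm(np.maximum(q,0),axis=1)+np.minimum(q.max(1),0)
def cyl(X,r,z0,z1,c=(0,0)):
    a=np.hypot(X[:,0]-c[0],X[:,1]-c[1])-r;b=abs(X[:,2]-(z0+z1)/2)-(z1-z0)/2
    q=np.stack([a,b],1);return np.linalg.norm(np.maximum(q,0),axis=1)+np.minimum(q.max(1),0)
def bulb(X): # rounded
    return cyl(X,14,62,98)
def stamp(X,blk=True):
    L=[cyl(X,11,22,30),cyl(X,5.5,30,62),bulb(X)]
    if blk:L.append(box(X,[-22,-22,0],[22,22,22]))
    return L
def vise(X,jaw=0,st=True):
    y=-jaw
    L=[box(X,[-33,-150,-10],[41,48,0]),box(X,[-30,-22,0],[-22.5,44,18]),box(X,[-20,22.3,0],[20,44,24]),
       box(X,[-20,-102.3+y,0],[20,-22.3+y,31]),cyl(X,10,52,78,(0,-90+y)),cyl(X,5,31,52,(0,-90+y))]
    if st:L+=stamp(X)
    return np.min(L,0)
def bedR(yaw): 
    # x uphill (30deg up), z normal
    return Ro.from_euler('ZY',[yaw,-np.pi/6]).as_matrix()
def cyl_x(X,y,z,r,x0,x1):
    return cyl(X[:,[1,2,0]],r,x0,x1,(y,z))
def fit(pts,sdf,p0,pose,gates=(15,8,5,4)):
    p=np.array(p0,float)
    for g in gates:
        R,t=pose(p);m=abs(sdf((pts-t)@R))<g
        f=lambda p:(lambda R,t:sdf((pts[m]-t)@R))(*pose(p))
        r=least_squares(f,p,loss='soft_l1',f_scale=1.0,x_scale=[1 if abs(v)>3 else .02 for v in p]);p=r.x
    return p,m.sum(),np.median(abs(f(p)))
E
cat > run1.py <<'E'
from fitm import *
np.set_printoptions(precision=3,suppress=True)
P={n:pickle.load(open(f'pics/{n}0.pkl','rb')) for n in ['top','side']}
def pts(n,lo,hi):
    X=cloud(P[n]);m=np.all((X>lo)&(X<hi),-1)&(P[n]['depth']>0);return X[m]
vp=lambda p:(bedR(p[2]),np.array([p[0],p[1],55.]))
np_=lambda p:(Ro.from_euler('z',p[2]).as_matrix(),np.array([p[0],p[1],0.]))
def nx(X):
    S=X-[0,0,56.]
    return np.min(stamp(S)+[cyl_x(X,s*11.5,115,3,-22,58) for s in(-1,1)]+[box(X,[58,-20,12],[74,20,124])],0)
def tr(X):
    L=[box(X,[-107.5,-46,0],[107.5,46,6])]
    L+=[box(X,[-107.5,s*43-3,0],[107.5,s*43+3,22]) for s in(-1,1)]+[box(X,[s*104.5-3,-46,0],[s*104.5+3,46,22]) for s in(-1,1)]
    for x in (0,66): L+=stamp(X-[x,0,6])
    return np.min(L,0)
for ns in (['top'],['side'],['top','side']):
    cat=lambda lo,hi:np.vstack([pts(n,lo,hi) for n in ns])
    print(ns,'vise',fit(cat([400,-130,35],[620,170,230]),vise,[515,75,.2],vp))
    print('next',fit(cat([430,230,25],[600,350,220]),nx,[505,286,.19],np_))
    print('tray',fit(cat([370,-370,3],[620,-190,130]),tr,[500,-280,.2],np_))
E
python3 run1.py
```

```text
['top'] vise (array([513.009,  82.361,   0.187]), np.int64(2839), np.float64(1.241813993999564))
next (array([504.986, 295.203,   0.193]), np.int64(971), np.float64(0.8953114565521818))
tray (array([ 504.502, -294.498,    0.196]), np.int64(3891), np.float64(1.0522020499417977))
['side'] vise (array([511.7  ,  80.82 ,   0.198]), np.int64(2752), np.float64(0.8034307928515423))
next (array([504.614, 294.231,   0.204]), np.int64(2961), np.float64(0.8282651774446599))
tray (array([ 503.469, -294.038,    0.188]), np.int64(2772), np.float64(1.1411292030752689))
['top', 'side'] vise (array([512.193,  80.997,   0.196]), np.int64(5539), np.float64(1.0002133735318006))
next (array([504.736, 294.392,   0.202]), np.int64(3934), np.float64(0.8573573952892843))
tray (array([ 503.935, -294.386,    0.194]), np.int64(6654), np.float64(1.0905955345914489))
```

```bash
cat > plan.py <<'E'
from fitm import *
np.set_printoptions(precision=3,suppress=True)
V=dict(t=np.array([512.2,81.2,55.]),yaw=.195); F=dict(t=np.array([504.7,294.4,118.]),yaw=.20); T=dict(t=np.array([503.9,-294.4,0.]),yaw=.194)
BR=bedR(V['yaw']);D=np.diag([1,-1,-1.])
def bed(x,y,z): # grasp point in bed frame -> TCP pose
    R=BR@D; return V['t']+BR@np.array([x,y,z],float)-3*R[:,2],R
def up(f,x,y,z):
    Rz=Ro.from_euler('z',f['yaw']).as_matrix();R=Rz@D; return f['t']+Rz@np.array([x,y,z],float)-3*R[:,2],R
def cur():
    o=bot.get_obs();q=np.array(o['eef_rot']);return np.array(o['ee_pos']),Ro.from_quat(q[[1,2,3,0]]).as_matrix(),o
def show(*poses):
    p,R,o=cur();print('t',o['time'],'tcp',p,'gap',o['finger_gap'],'F',o['wrist_force'],'bedgrasp',BR.T@(p+3*R[:,2]-V['t']),'q',o['q'])
    for t,Rt in poses:
        print('  dp_cm',R.T@(t-p)/10,'rot',Ro.from_matrix(R.T@Rt).as_rotvec(),'dist',np.linalg.norm(t-p),'world',t)
E
python3 - <<'E'
from plan import *
show(bed(0,-90,150),bed(0,-90,65))
P={n:pickle.load(open(f'pics/{n}0.pkl','rb')) for n in ['top','side']}
for n in P:
    im=P[n]['image'][:,:,::-1].copy()
    def dot(X,c): cv2.circle(im,tuple(int(round(v)) for v in proj(P[n],X)),1,c,-1)
    b=lambda x,y,z:V['t']+BR@np.array([x,y,z],float)
    for z in(0,22):
        for x in(-22,22):
            for y in(-22,22): dot(b(x,y,z),(255,255,0))
    for X in [b(0,0,98),b(0,0,62),b(0,-90,78),b(0,-90,52),b(20,-102.3,31),b(-20,-102.3,31),b(-20,44,24),b(20,44,24),b(-33,48,0),b(41,48,0),b(41,-150,0)]: dot(X,(0,255,0))
    Rz=Ro.from_euler('z',F['yaw']).as_matrix()
    for x in(-22,22,0):
        for y in(-22,22,0):
            for z in(56,78): dot(F['t']*[1,1,0]+Rz@np.array([x,y,z]),(255,0,255))
    for x in(-31,58):
        for y in(-11.5,11.5): dot(F['t']+Rz@np.array([x,y,0]),(0,255,0))
    dot(F['t']+[0,0,36],(0,255,0))
    Rz=Ro.from_euler('z',T['yaw']).as_matrix()
    for x in(-107.5,107.5):
        for y in (-46,46): dot(T['t']+Rz@np.array([x,y,22]),(0,255,0))
    for x in (-66,0,66): dot(T['t']+Rz@np.array([x,0,6 if x<0 else 104]),(255,255,0))
    for x in (-94,-38):
        for y in (-30,30): dot(T['t']+Rz@np.array([x,y,6]),(255,0,0))
    if n=='top': a=im[225:355,160:510]; a=cv2.resize(a,None,fx=2.28,fy=2.28)
    else: a=im[150:390,240:470]; a=cv2.resize(a,None,fx=2.5,fy=2.5,interpolation=0)
    cv2.imwrite(f'pics/ov_{n}.png',a)
E
```

```text
t 1.2 tcp [ 183.166 -649.659  260.709] gap 87.97792405407047 F [-0.583  0.046 -0.855] bedgrasp [-300.841 -653.252  407.758] q [-1.333  0.264  1.604 -0.     1.274 -0.037]
  dp_cm [ 43.16  -53.052   7.319] rot [-0.021  0.523  0.078] dist 687.8149735998495 world [454.589 -21.917 187.502]
  dp_cm [ 47.397 -52.713  14.681] rot [-0.021  0.523  0.078] dist 723.923332598072 world [496.283 -13.682 113.89 ]
```

View pics/ov_side.png

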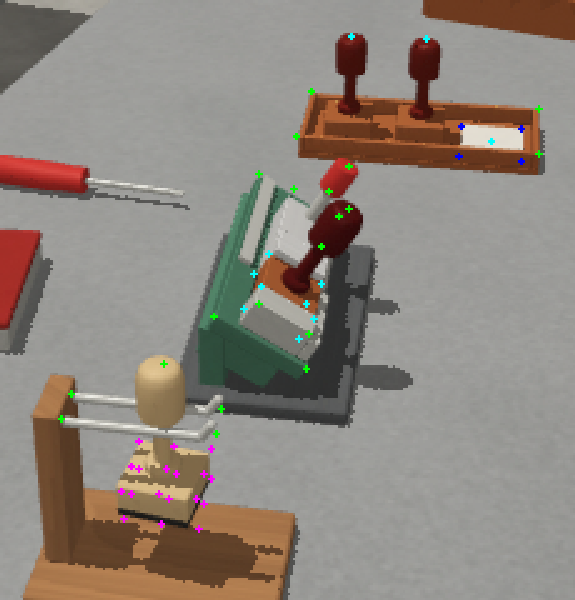

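View pics/ov_top.png

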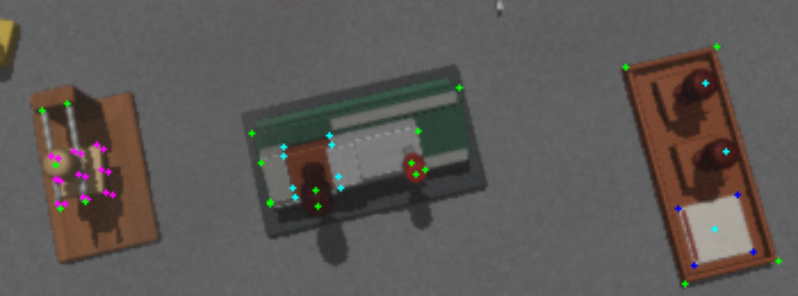

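Call:
{"api": "drive_tool", "payload": {"moves": [{"grip": 5, "dp": [3.9, -4.8, 0.6], "delta_rot": [0, 0.05, 0.01]}, {"grip": 5, "dp": [7.8, -9.6, 1.3], "delta_rot": [0, 0.1, 0.02]}, {"grip": 5, "dp": [11.7, -14.4, 2], "delta_rot": [0, 0.15, 0.03]}, {"grip": 5, "dp": [15.6, -19.2, 2.6], "delta_rot": [0, 0.2, 0.04]}, {"grip": 5, "dp": [19.5, -24, 3.3], "delta_rot": [-0.01, 0.25, 0.05]}], "newtons": 25}}

```text
time: 1.82
ee_pos: [306.4, -364.3, 227.9]
eef_rot: [-0.012, 0.986, 0.111, 0.125]
wrist_force: [0.4, -0.5, 0.9]
finger_gap: 49.9
```

```bash
python3 -c "
from plan import *
show(bed(0,-90,150))"
```

```text
t 1.825 tcp [ 306.38  -364.269  227.852] gap 49.855713289955084 F [ 0.427 -0.507  0.913] bedgrasp [-163.998 -397.137  290.923] q [-1.086 -0.152  2.123  0.271  1.115  0.148]
  dp_cm [ 20.357 -30.126   9.274] rot [-0.007  0.271  0.028] dist 375.2316167935097 world [454.589 -21.917 187.502]
```

Call:
{"api": "drive_tool", "payload": {"moves": [{"grip": 5, "dp": [3.2, -4.7, 1.5], "delta_rot": [0, 0.05, 0]}, {"grip": 5, "dp": [6.4, -9.4, 2.9], "delta_rot": [0, 0.1, 0.01]}, {"grip": 5, "dp": [9.6, -14.1, 4.4], "delta_rot": [0, 0.15, 0.01]}, {"grip": 5, "dp": [12.8, -18.8, 5.8], "delta_rot": [0, 0.2, 0.02]}, {"grip": 5, "dp": [16, -23.5, 7.3], "delta_rot": [-0.01, 0.25, 0.03]}]}}

```text
time: 2.45
ee_pos: [422.9, -97.1, 196.3]
eef_rot: [-0.022, 0.964, 0.093, 0.248]
wrist_force: [0.5, -0.2, -0.6]
finger_gap: 49.8
```

```bash
python3 -c "
from plan import *
show(bed(0,-90,120),bed(0,-90,67))"
```

```text
t 2.45 tcp [422.87  -97.127 196.292] gap 49.814916587439875 F [ 0.464 -0.233 -0.607] bedgrasp [ -35.235 -157.652  180.458] q [-0.516 -0.43   2.44   0.455  0.787  0.595]
  dp_cm [ 3.623 -6.799  5.943] rot [ 0.005  0.02  -0.002] dist 97.29990906414541 world [469.305 -19.011 161.521]
  dp_cm [ 3.729 -6.823 11.242] rot [ 0.005  0.02  -0.002] dist 136.69222123733 world [495.302 -13.876 115.622]
```

Call:
{"api": "drive_tool", "payload": {"moves": [{"grip": 5, "dp": [1.8, -3.4, 3], "delta_rot": [0, 0.01, 0]}, {"grip": 5, "dp": [3.6, -6.8, 5.9], "delta_rot": [0.005, 0.02, 0]}, {"grip": 5, "dp": [3.6, -6.8, 5.9], "delta_rot": [0.005, 0.02, 0]}]}}

```text
time: 2.82
ee_pos: [467.4, -16.8, 159.6]
eef_rot: [-0.027, 0.962, 0.097, 0.255]
wrist_force: [0.4, -0.3, -0.7]
finger_gap: 50.1
```

```bash
python3 -c "
from plan import *
show(bed(0,-90,67))
for n in ['side','top']: 
  p=shot(n,n+'1')
a=cv2.imread('pics/side1.png')[150:330,300:450]; b=cv2.imread('pics/top1.png')[230:350,250:400]
cv2.imwrite('pics/c3.png',np.hstack([cv2.resize(a,(400,480)),cv2.resize(b,(400,480))]))"
```

```text
t 2.825 tcp [467.421 -16.759 159.615] gap 50.09020869549292 F [ 0.406 -0.343 -0.746] bedgrasp [ -2.193 -87.407 119.055] q [-0.235 -0.325  2.453  0.401  0.575  0.846]
  dp_cm [0.247 0.292 5.202] rot [-0.006  0.006  0.004] dist 52.16388371336371 world [495.302 -13.876 115.622]
```

View pics/c3.png

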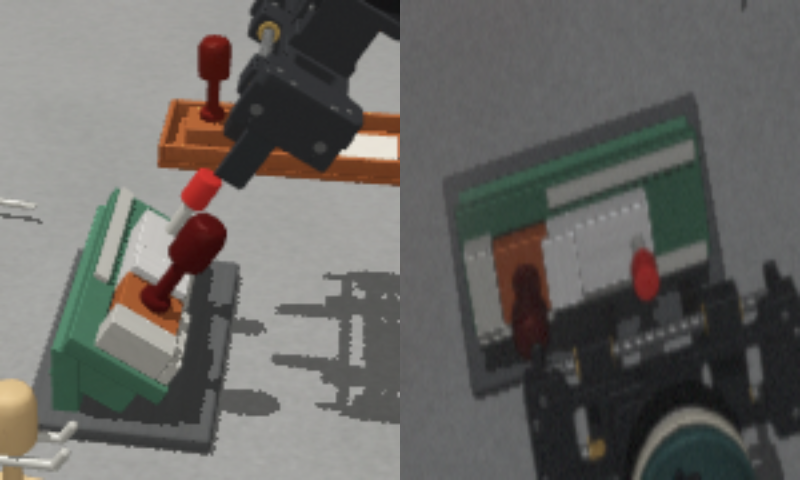

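Call:
{"api": "drive_tool", "payload": {"moves": [{"grip": 5, "dp": [0.25, 0.3, 2.6], "delta_rot": [0, 0, 0]}, {"grip": 5, "dp": [0.25, 0.3, 5.2], "delta_rot": [0, 0, 0]}, {"grip": 5, "dp": [0.25, 0.3, 5.2], "delta_rot": [0, 0, 0]}, {"grip": 1.5, "dp": [0.25, 0.3, 5.2], "delta_rot": [0, 0, 0]}, {"grip": 1.5, "dp": [0.25, 0.3, 5.2], "delta_rot": [0, 0, 0]}], "newtons": 20}}

```text
time: 3.55
ee_pos: [496.6, -18.4, 118.6]
eef_rot: [-0.026, 0.962, 0.093, 0.257]
wrist_force: [0.3, 0.2, 0.9]
finger_gap: 31.9
```

```bash
python3 -c "
from plan import *
show(bed(0,-126,67))"
```

```text
t 3.55 tcp [496.561 -18.357 118.587] gap 31.870783329608418 F [0.29  0.19  0.895] bedgrasp [  1.796 -94.638  69.385] q [-0.216 -0.182  2.442  0.486  0.443  0.766]
  dp_cm [-0.174  3.136  0.236] rot [-0.001  0.001 -0.002] dist 31.502138686956762 world [502.278 -49.194 115.622]
```

Call:
{"api": "drive_tool", "payload": {"moves": [{"grip": 1.5, "dp": [0, 0, 0], "delta_rot": [0, 0, 0]}, {"grip": 1.5, "dp": [0, 0, 0], "delta_rot": [0, 0, 0]}, {"grip": 1.5, "dp": [0, 1, 0], "delta_rot": [0, 0, 0]}, {"grip": 1.5, "dp": [0, 2, 0], "delta_rot": [0, 0, 0]}, {"grip": 1.5, "dp": [0, 2.8, 0], "delta_rot": [0, 0, 0]}]}}

```text
time: 4.18
ee_pos: [501.8, -44.5, 118.2]
eef_rot: [-0.027, 0.962, 0.094, 0.256]
wrist_force: [-4.6, 4.1, 7.9]
finger_gap: 19.2
```

Call:
{"api": "drive_tool", "payload": {"moves": [{"grip": 1.5, "dp": [0, 0, 0], "delta_rot": [0, 0, 0]}, {"grip": 1.5, "dp": [0, 0, 0], "delta_rot": [0, 0, 0]}]}}

```text
time: 4.42
ee_pos: [502.0, -45.2, 118.2]
eef_rot: [-0.026, 0.962, 0.094, 0.257]
wrist_force: [-5.9, -0.9, 7.1]
finger_gap: 19.3
```

```bash
python3 -c "
from plan import *
show(bed(0,-126,67))"
```

```text
t 4.425 tcp [501.987 -45.219 118.235] gap 19.29705658582356 F [-5.89  -0.897  7.075] bedgrasp [   1.72  -122.039   69.021] q [-0.287 -0.158  2.423  0.544  0.466  0.65 ]
  dp_cm [-0.172  0.396  0.202] rot [-0.002  0.002 -0.001] dist 4.7662755786579005 world [502.278 -49.194 115.622]
```

Call:
{"api": "drive_tool", "payload": {"moves": [{"grip": 6, "dp": [0, 0, 0], "delta_rot": [0, 0, 0]}, {"grip": 6, "dp": [0, 0, 0], "delta_rot": [0, 0, 0]}, {"grip": 6, "dp": [0, 0, -2.5], "delta_rot": [0, 0, 0]}, {"grip": 6, "dp": [0, 0, -5.8], "delta_rot": [0, 0, 0]}, {"grip": 6, "dp": [0, 0, -5.8], "delta_rot": [0, 0, 0]}]}}

```text
time: 5.05
ee_pos: [474.3, -51.4, 169.9]
eef_rot: [-0.025, 0.961, 0.094, 0.258]
wrist_force: [0.6, -0.0, 0.0]
finger_gap: 60.1
```

Call:
{"api": "drive_tool", "payload": {"moves": [{"grip": 6, "dp": [0, -4, 0], "delta_rot": [0, 0, 0]}, {"grip": 6, "dp": [0, -8, 0], "delta_rot": [0, 0, 0]}, {"grip": 6, "dp": [-0.1, -12, 0], "delta_rot": [0, 0, 0]}, {"grip": 6, "dp": [-0.1, -12, 0], "delta_rot": [0, 0, 0]}, {"grip": 6, "dp": [-0.1, -12, 0], "delta_rot": [0, 0, 0]}]}}

```text
time: 5.68
ee_pos: [449.1, 67.0, 166.5]
eef_rot: [-0.026, 0.962, 0.094, 0.255]
wrist_force: [0.7, -0.5, 0.3]
finger_gap: 59.7
```

Run:
```python
from plan import *
show(bed(0,0,80))
for n in ['side','top']: 
  p=shot(n,n+'2')
a=cv2.imread('pics/side2.png')[150:330,300:450]; b=cv2.imread('pics/top2.png')[230:350,250:400]
cv2.imwrite('pics/c4.png',np.hstack([cv2.resize(a,(400,480)),cv2.resize(b,(400,480))]))
```

```text
t 5.675 tcp [449.058  67.006 166.479] gap 59.683357747099265 F [ 0.694 -0.494  0.303] bedgrasp [ -0.302  -1.682 125.892] q [ 0.036 -0.392  2.482  0.158  0.544  1.297]
  dp_cm [ 0.049 -0.156  4.589] rot [-0.003  0.004 -0.   ] dist 45.923761356120266 world [471.487  73.159 126.88 ]
```

View pics/c4.png

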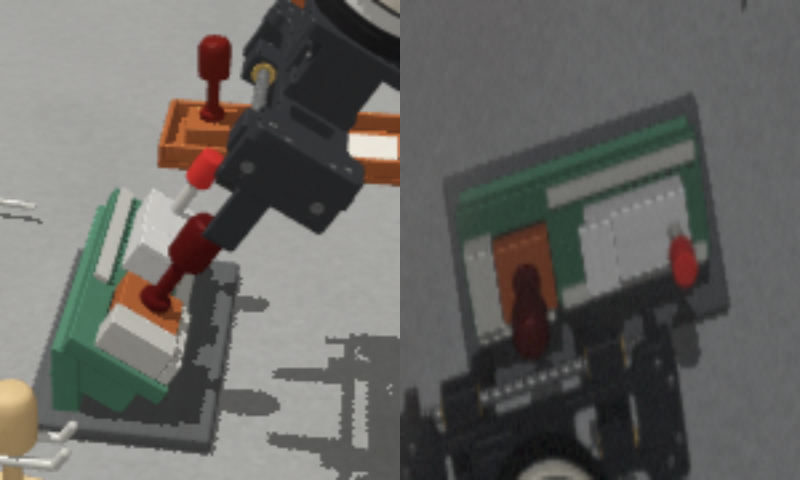

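Call:
{"api": "drive_tool", "payload": {"moves": [{"grip": 6, "dp": [0, -0.1, 2.3], "delta_rot": [0, 0, 0]}, {"grip": 6, "dp": [0, -0.1, 4.5], "delta_rot": [0, 0, 0]}, {"grip": 6, "dp": [0, -0.1, 4.5], "delta_rot": [0, 0, 0]}, {"grip": 6, "dp": [0, -0.1, 4.5], "delta_rot": [0, 0, 0]}]}}

```text
time: 6.28
ee_pos: [471.1, 71.3, 128.4]
eef_rot: [-0.026, 0.962, 0.093, 0.256]
wrist_force: [-0.7, 0.7, 0.4]
finger_gap: 60.0
```

Run:
```python
from plan import *
show(bed(0,0,80))
p=shot('top','top3')
a=cv2.imread('pics/top3.png')[230:350,250:400]
cv2.imwrite('pics/c5.png',cv2.resize(a,(600,480)))
```

```text
t 6.275 tcp [471.126  71.329 128.449] gap 60.025032005554536 F [-0.696  0.658  0.365] bedgrasp [ 0.16  -1.722 81.713] q [ 0.049 -0.265  2.48   0.183  0.417  1.279]
  dp_cm [-0.017 -0.172  0.172] rot [-0.001  0.003 -0.003] dist 2.4370470340436405 world [471.487  73.159 126.88 ]
```

View pics/c5.png

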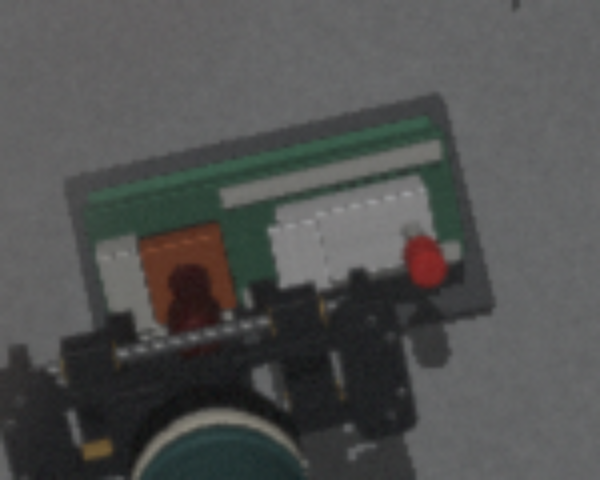

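Call:
{"api": "drive_tool", "payload": {"moves": [{"grip": 2, "dp": [0, -0.1, 0], "delta_rot": [0, 0, 0]}, {"grip": 2, "dp": [0, -0.1, 0], "delta_rot": [0, 0, 0]}, {"grip": 2, "dp": [0, -0.1, 0], "delta_rot": [0, 0, 0]}, {"grip": 2, "dp": [0, -0.1, 0], "delta_rot": [0, 0, 0]}, {"grip": 2, "dp": [0, -0.1, 0], "delta_rot": [0, 0, 0]}], "newtons": 25}}

```text
time: 6.95
ee_pos: [471.0, 73.1, 128.6]
eef_rot: [-0.026, 0.962, 0.094, 0.256]
wrist_force: [-1.5, -2.1, 2.5]
finger_gap: 27.2
```

Run:
```python
from plan import *
show(bed(0,0,80))
```

```text
t 6.95 tcp [470.974  73.075 128.559] gap 27.219750111927656 F [-1.483 -2.104  2.479] bedgrasp [ 0.382  0.022 81.713] q [ 0.054 -0.266  2.481  0.179  0.416  1.285]
  dp_cm [-0.039  0.002  0.171] rot [-0.002  0.003 -0.001] dist 1.756830089332135 world [471.487  73.159 126.88 ]
```

Call:
{"api": "drive_tool", "payload": {"moves": [{"grip": 2, "dp": [0, 0, -1], "delta_rot": [0, 0, 0]}, {"grip": 2, "dp": [0, 0, -2.5], "delta_rot": [0, 0, 0]}, {"grip": 2, "dp": [0, 0, -4.5], "delta_rot": [0, 0, 0]}, {"grip": 2, "dp": [2, 0, -7], "delta_rot": [0, 0, 0]}, {"grip": 2, "dp": [3, 0, -8.5], "delta_rot": [0, 0, 0]}]}}

```text
time: 7.58
ee_pos: [454.9, 70.0, 218.9]
eef_rot: [-0.026, 0.962, 0.094, 0.257]
wrist_force: [0.2, 0.2, -0.5]
finger_gap: 27.4
```

Run:
```python
from plan import *
show(up(T,-66,0,240),up(T,-66,0,88))
p=shot('side','side4')
```

```text
t 7.575 tcp [454.918  70.04  218.889] gap 27.386541722181196 F [ 0.179  0.239 -0.5  ] bedgrasp [ 31.4     0.158 168.111] q [ 0.046 -0.447  2.412  0.124  0.664  1.344]
  dp_cm [-6.426 36.69  -6.587] rot [-0.003 -0.522  0.   ] dist 378.2632557794532 world [ 439.138 -307.124  243.   ]
  dp_cm [-14.005  36.729   6.589] rot [-0.003 -0.522  0.   ] dist 398.5690039543775 world [ 439.138 -307.124   91.   ]
```

View pics/side4.png

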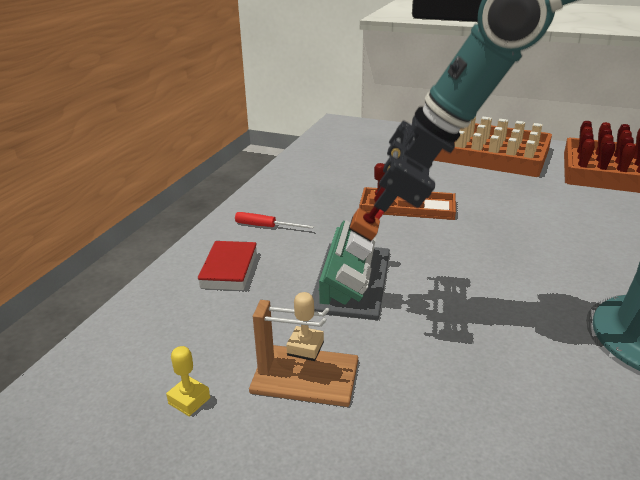

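Call:
{"api": "drive_tool", "payload": {"moves": [{"grip": 2, "dp": [-1.5, 4.5, -3], "delta_rot": [0, -0.1, 0]}, {"grip": 2, "dp": [-3, 9.5, -5], "delta_rot": [0, -0.2, 0]}, {"grip": 2, "dp": [-4.5, 15, -6], "delta_rot": [0, -0.32, 0]}, {"grip": 2, "dp": [-5.5, 20.5, -6.6], "delta_rot": [0, -0.42, 0]}, {"grip": 2, "dp": [-6.4, 26, -6.6], "delta_rot": [-0.003, -0.522, 0]}]}}

```text
time: 8.25
ee_pos: [418.1, -204.3, 242.2]
eef_rot: [0.0, 0.995, 0.096, -0.002]
wrist_force: [0.6, 0.2, -1.3]
finger_gap: 27.4
```

Run:
```python
from plan import *
show(up(T,-66,0,150),up(T,-66,0,88))
```

```text
t 8.25 tcp [ 418.119 -204.341  242.158] gap 27.410828116406368 F [ 0.622  0.161 -1.276] bedgrasp [ -35.78  -261.901  233.304] q [-0.506 -0.126  2.054 -0.003  1.216  0.873]
  dp_cm [ 0.126 10.486  8.921] rot [ 0.001  0.004 -0.001] dist 137.67773348378634 world [ 439.138 -307.124  153.   ]
  dp_cm [ 0.15  10.482 15.121] rot [ 0.001  0.004 -0.001] dist 183.99644959520836 world [ 439.138 -307.124   91.   ]
```

Call:
{"api": "drive_tool", "payload": {"moves": [{"grip": 2, "dp": [0, 5.5, 2], "delta_rot": [0, 0, 0]}, {"grip": 2, "dp": [0.1, 10.5, 5], "delta_rot": [0, 0.004, 0]}, {"grip": 2, "dp": [0.1, 10.5, 8.9], "delta_rot": [0, 0.004, 0]}, {"grip": 2, "dp": [0.1, 10.5, 8.9], "delta_rot": [0, 0.004, 0]}, {"grip": 2, "dp": [0.1, 10.5, 8.9], "delta_rot": [0, 0.004, 0]}]}}

```text
time: 8.88
ee_pos: [439.8, -304.9, 153.5]
eef_rot: [0.0, 0.995, 0.097, 0.001]
wrist_force: [0.2, -0.9, -0.7]
finger_gap: 27.1
```

Run:
```python
from plan import *
show(up(T,-66,0,150),up(T,-66,0,88))
for n in ['side','top']: 
  p=shot(n,n+'5')
a=cv2.imread('pics/side5.png')[110:230,330:480]; b=cv2.imread('pics/top5.png')[230:350,400:550]
cv2.imwrite('pics/c6.png',np.hstack([cv2.resize(a,(400,320)),cv2.resize(b,(400,320))]))
```

```text
t 8.875 tcp [ 439.795 -304.914  153.463] gap 27.072415573369664 F [ 0.242 -0.87  -0.682] bedgrasp [ -78.57  -364.768  155.594] q [-0.654  0.093  2.013  0.002  1.034  0.722]
  dp_cm [-0.107  0.204  0.046] rot [ 0.    -0.002  0.001] dist 2.351505385834776 world [ 439.138 -307.124  153.   ]
  dp_cm [-0.123  0.201  6.246] rot [ 0.    -0.002  0.001] dist 62.50586661792719 world [ 439.138 -307.124   91.   ]
```

View pics/c6.png

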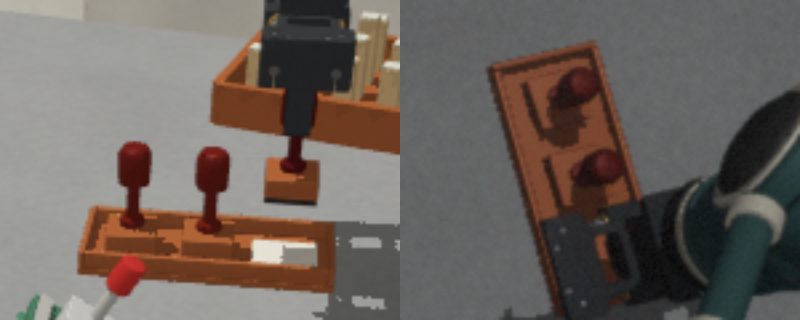

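Call:
{"api": "drive_tool", "payload": {"moves": [{"grip": 2, "dp": [-0.1, 0.1, 3], "delta_rot": [0, 0, 0]}, {"grip": 2, "dp": [-0.1, 0.1, 5], "delta_rot": [0, 0, 0]}, {"grip": 2, "dp": [-0.1, 0.1, 5.8], "delta_rot": [0, 0, 0]}, {"grip": 2, "dp": [-0.1, 0.1, 5.8], "delta_rot": [0, 0, 0]}, {"grip": 2, "dp": [-0.1, 0.1, 5.8], "delta_rot": [0, 0, 0]}]}}

```text
time: 9.6
ee_pos: [440.0, -307.0, 96.2]
eef_rot: [0.001, 0.995, 0.097, 0.002]
wrist_force: [0.0, -0.3, -1.5]
finger_gap: 27.5
```

Call:
{"api": "drive_tool", "payload": {"moves": [{"grip": 2, "dp": [0, 0, 0.2], "delta_rot": [0, 0, 0]}, {"grip": 2, "dp": [0, 0, 0.3], "delta_rot": [0, 0, 0]}, {"grip": 2, "dp": [0, 0, 0.4], "delta_rot": [0, 0, 0]}, {"grip": 2, "dp": [0, 0, 0.4], "delta_rot": [0, 0, 0]}]}}

```text
time: 10.1
ee_pos: [439.2, -306.6, 90.9]
eef_rot: [0.0, 0.995, 0.097, 0.001]
wrist_force: [-0.6, 0.5, 0.5]
finger_gap: 27.5
```

Run:
```python
from plan import *
show(up(T,-66,0,88))
```

```text
t 10.1 tcp [ 439.17  -306.563   90.878] gap 27.474278736200606 F [-0.584  0.522  0.522] bedgrasp [-110.671 -366.265  101.86 ] q [-0.657  0.171  2.058  0.002  0.911  0.719]
  dp_cm [-0.014  0.054 -0.012] rot [ 0.001 -0.002  0.   ] dist 0.5752705968727566 world [ 439.138 -307.124   91.   ]
```

Call:
{"api": "drive_tool", "payload": {"moves": [{"grip": 2, "dp": [0, 0, 0.1], "delta_rot": [0, 0, 0]}, {"grip": 2, "dp": [0, 0, 0.2], "delta_rot": [0, 0, 0]}, {"grip": 2, "dp": [0, 0, 0.2], "delta_rot": [0, 0, 0]}]}}

```text
time: 10.48
ee_pos: [439.8, -307.2, 90.4]
eef_rot: [0.001, 0.995, 0.097, 0.002]
wrist_force: [-1.6, 0.3, 7.9]
finger_gap: 27.5
```

Run:
```python
from plan import *
show()
p=shot('side','side6')
a=cv2.imread('pics/side6.png')[150:230,350:480]
cv2.imwrite('pics/c7.png',cv2.resize(a,(780,480)))
```

```text
t 10.475 tcp [ 439.777 -307.178   90.426] gap 27.47393150084741 F [-1.561  0.296  7.909] bedgrasp [-110.482 -366.99   101.229] q [-0.657  0.172  2.057  0.002  0.909  0.719]
```

View pics/c7.png

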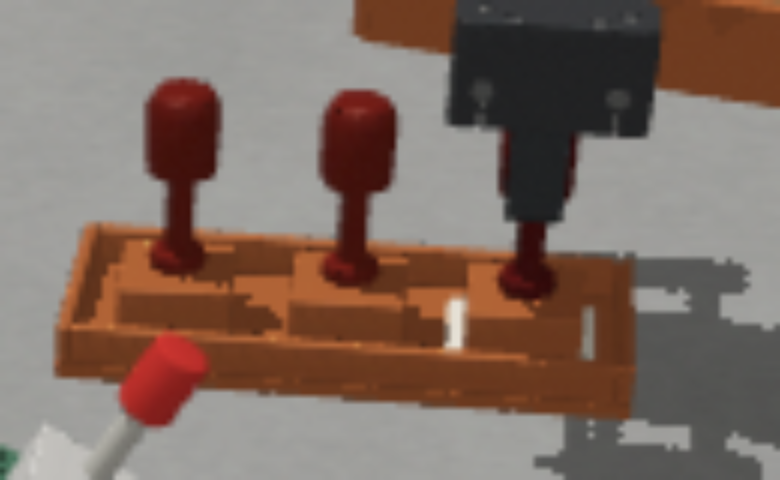

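Call:
{"api": "drive_tool", "payload": {"moves": [{"grip": 6, "dp": [0, 0, -0.1], "delta_rot": [0, 0, 0]}, {"grip": 6, "dp": [0, 0, -0.1], "delta_rot": [0, 0, 0]}, {"grip": 6, "dp": [0, 0, -0.1], "delta_rot": [0, 0, 0]}, {"grip": 6, "dp": [0, 0, -3], "delta_rot": [0, 0, 0]}, {"grip": 6, "dp": [0, 0, -8], "delta_rot": [0, 0, 0]}]}}

```text
time: 11.15
ee_pos: [437.1, -305.1, 166.9]
eef_rot: [-0.002, 0.995, 0.097, -0.001]
wrist_force: [0.2, -0.9, 0.8]
finger_gap: 59.9
```

Run:
```python
from plan import *
show(up(F,0,0,100),up(F,0,0,60))
```

```text
t 11.15 tcp [ 437.095 -305.12   166.889] gap 59.918466832846235 F [ 0.192 -0.885  0.832] bedgrasp [ -74.197 -364.433  168.572] q [-0.657  0.078  2.001  0.002  1.066  0.719]
  dp_cm [ 18.195 -57.542  -5.205] rot [-0.004  0.002 -0.006] dist 605.7412273286343 world [504.7 294.4 221. ]
  dp_cm [ 18.202 -57.525  -1.205] rot [-0.004  0.002 -0.006] dist 603.4845287146827 world [504.7 294.4 181. ]
```

Call:
{"api": "drive_tool", "payload": {"moves": [{"grip": 6, "dp": [1.5, -4.5, -3.5], "delta_rot": [0, 0, 0]}, {"grip": 6, "dp": [3.2, -10, -5.5], "delta_rot": [0, 0, 0]}, {"grip": 6, "dp": [5, -15.8, -6.5], "delta_rot": [0, 0, 0]}, {"grip": 6, "dp": [7, -21.5, -6.5], "delta_rot": [0, 0, 0]}, {"grip": 6, "dp": [8.8, -27.2, -6.5], "delta_rot": [0, 0, 0]}]}}

```text
time: 11.78
ee_pos: [472.6, -20.8, 234.1]
eef_rot: [0.0, 0.995, 0.097, 0.002]
wrist_force: [1.3, 0.1, 0.0]
finger_gap: 60.2
```

Call:
{"api": "drive_tool", "payload": {"moves": [{"grip": 6, "dp": [1.8, -5.5, 0], "delta_rot": [0, 0, 0]}, {"grip": 6, "dp": [3.6, -11, 0], "delta_rot": [0, 0, 0]}, {"grip": 6, "dp": [5.4, -16.6, 0], "delta_rot": [0, 0, 0]}, {"grip": 6, "dp": [7.2, -22.2, 0], "delta_rot": [0, 0, 0]}, {"grip": 6, "dp": [9, -27.8, 0.5], "delta_rot": [0, 0, 0]}]}}

```text
time: 12.4
ee_pos: [507.3, 269.7, 229.1]
eef_rot: [0.0, 0.995, 0.097, 0.002]
wrist_force: [0.2, 0.9, -0.0]
finger_gap: 60.1
```

Run:
```python
from plan import *
show(up(F,0,0,62),up(F,0,0,23))
p=shot('side','side7')
```

```text
t 12.4 tcp [507.334 269.68  229.088] gap 60.1014660622818 F [ 0.191  0.927 -0.038] bedgrasp [113.046 185.849 132.288] q [ 0.446  0.096  1.86  -0.001  1.182  1.823]
  dp_cm [ 0.205 -2.478  4.608] rot [ 0.    -0.003 -0.005] dist 52.3649372381611 world [504.7 294.4 183. ]
  dp_cm [ 0.192 -2.48   8.508] rot [ 0.    -0.003 -0.005] dist 88.6448656939429 world [504.7 294.4 144. ]
```

View pics/side7.png

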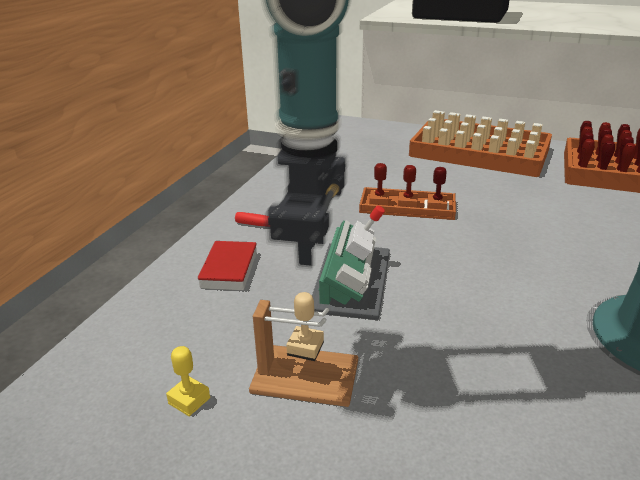

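Call:
{"api": "drive_tool", "payload": {"moves": [{"grip": 6, "dp": [0.2, -2.5, 2.5], "delta_rot": [0, 0, -0.005]}, {"grip": 6, "dp": [0.2, -2.5, 4.6], "delta_rot": [0, 0, -0.005]}, {"grip": 6, "dp": [0.2, -2.5, 4.6], "delta_rot": [0, 0, -0.005]}, {"grip": 6, "dp": [0.2, -2.5, 4.6], "delta_rot": [0, 0, -0.005]}]}}

```text
time: 12.95
ee_pos: [504.7, 292.2, 183.4]
eef_rot: [0.0, 0.995, 0.099, 0.001]
wrist_force: [-0.4, 0.5, 0.0]
finger_gap: 60.1
```

Run:
```python
from plan import *
show(up(F,0,0,23))
for n in ['side','top']: 
  p=shot(n,n+'8')
a=cv2.imread('pics/side8.png')[240:390,240:390]; b=cv2.imread('pics/top8.png')[230:350,140:260]
cv2.imwrite('pics/c8.png',np.hstack([cv2.resize(a,(400,400)),cv2.resize(b,(400,400))]))
```

```text
t 12.95 tcp [504.729 292.226 183.362] gap 60.12959074710752 F [-0.436  0.508  0.027] bedgrasp [ 91.752 208.473  91.783] q [ 0.483  0.151  1.887 -0.001  1.101  1.855]
  dp_cm [ 0.03  -0.215  3.936] rot [ 0.    -0.003 -0.001] dist 39.42196064362884 world [504.7 294.4 144. ]
```

View pics/c8.png

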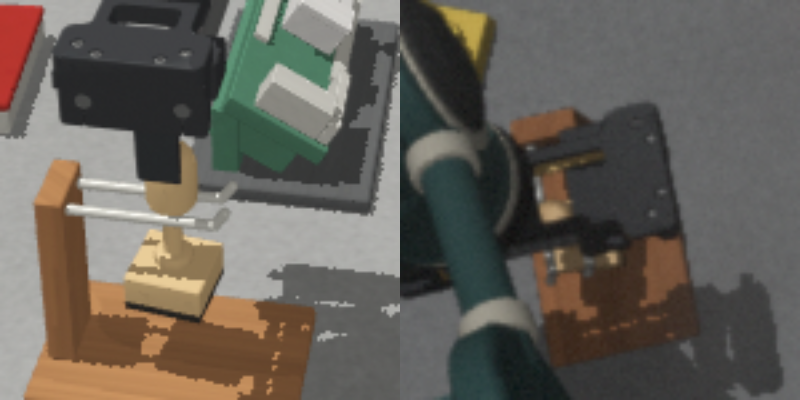

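Run:
```python
from plan import *
P=pickle.load(open('pics/side8.pkl','rb'));p,R,o=cur()
f=lambda X:(proj(P,X)-[240,240])*400/150
print('tips', f(p+R@[0,-30,22]),f(p+R@[0,-47,22]),f(p+R@[0,30,22]),'bulbtop',f(F['t']+[0,0,36]),'shoulder',f(F['t']))
```

```text
tips [160.419 167.309] [153.115 188.074] [184.185  99.738] bulbtop [172.725 147.596] shoulder [174.618 202.007]
```

Call:
{"api": "drive_tool", "payload": {"moves": [{"grip": 6, "dp": [0, -0.15, 2], "delta_rot": [0, 0, 0]}, {"grip": 6, "dp": [0, -0.15, 3.7], "delta_rot": [0, 0, 0]}, {"grip": 6, "dp": [0, -0.15, 3.7], "delta_rot": [0, 0, 0]}, {"grip": 4, "dp": [0, -0.15, 3.7], "delta_rot": [0, 0, 0]}, {"grip": 3.6, "dp": [0, -0.15, 3.7], "delta_rot": [0, 0, 0]}]}}

```text
time: 13.68
ee_pos: [504.6, 294.2, 146.4]
eef_rot: [-0.0, 0.995, 0.099, 0.002]
wrist_force: [-0.3, -0.3, -0.6]
finger_gap: 42.1
```

Run:
```python
from plan import *
show(up(F,0,0,23))
```

```text
t 13.675 tcp [504.647 294.16  146.402] gap 42.07343837262302 F [-0.258 -0.338 -0.569] bedgrasp [ 73.528 210.387  59.626] q [ 0.486  0.189  1.917 -0.001  1.033  1.858]
  dp_cm [ 0.009 -0.023  0.24 ] rot [ 0.    -0.003 -0.001] dist 2.414174762992974 world [504.7 294.4 144. ]
```

Call:
{"api": "drive_tool", "payload": {"moves": [{"grip": 3.6, "dp": [0, 0, 0.15], "delta_rot": [0, 0, 0]}, {"grip": 2, "dp": [0, 0, 0.15], "delta_rot": [0, 0, 0]}, {"grip": 2, "dp": [0, 0, 0.15], "delta_rot": [0, 0, 0]}, {"grip": 2, "dp": [0, 0, 0.15], "delta_rot": [0, 0, 0]}, {"grip": 2, "dp": [0, 0, 0.15], "delta_rot": [0, 0, 0]}], "newtons": 25}}

```text
time: 14.3
ee_pos: [504.4, 293.9, 144.6]
eef_rot: [0.0, 0.995, 0.099, 0.001]
wrist_force: [-0.6, -1.1, 1.6]
finger_gap: 27.0
```

Run:
```python
from plan import *
show(up(F,0,0,23))
```

```text
t 14.3 tcp [504.372 293.946 144.617] gap 26.99123736746151 F [-0.562 -1.105  1.606] bedgrasp [ 72.365 210.23   58.237] q [ 0.486  0.191  1.918 -0.001  1.03   1.858]
  dp_cm [ 0.041 -0.038  0.062] rot [ 0.    -0.003 -0.001] dist 0.8333926999225181 world [504.7 294.4 144. ]
```

Call:
{"api": "drive_tool", "payload": {"moves": [{"grip": 2, "dp": [0, 0, -0.9], "delta_rot": [0, 0, 0]}, {"grip": 2, "dp": [0, 0, -1.7], "delta_rot": [0, 0, 0]}, {"grip": 2, "dp": [0, 0, -1.7], "delta_rot": [0, 0, 0]}, {"grip": 2, "dp": [0, 0, -1.7], "delta_rot": [0, 0, 0]}]}}

```text
time: 14.8
ee_pos: [504.1, 293.9, 161.4]
eef_rot: [0.0, 0.995, 0.099, 0.001]
wrist_force: [0.1, -0.2, -1.4]
finger_gap: 26.8
```

Run:
```python
from plan import *
show(up(F,0,0,23))
for n in ['side','top']: 
  p=shot(n,n+'9')
a=cv2.imread('pics/side9.png')[240:390,240:390]; b=cv2.imread('pics/top9.png')[230:350,140:260]
cv2.imwrite('pics/c9.png',np.hstack([cv2.resize(a,(400,400)),cv2.resize(b,(400,400))]))
```

```text
t 14.8 tcp [504.138 293.927 161.418] gap 26.80708456698293 F [ 0.069 -0.229 -1.387] bedgrasp [ 80.563 210.256  72.904] q [ 0.486  0.173  1.905 -0.001  1.061  1.858]
  dp_cm [ 0.06  -0.036  1.742] rot [ 0.    -0.002 -0.001] dist 17.43396827290702 world [504.7 294.4 144. ]
```

View pics/c9.png

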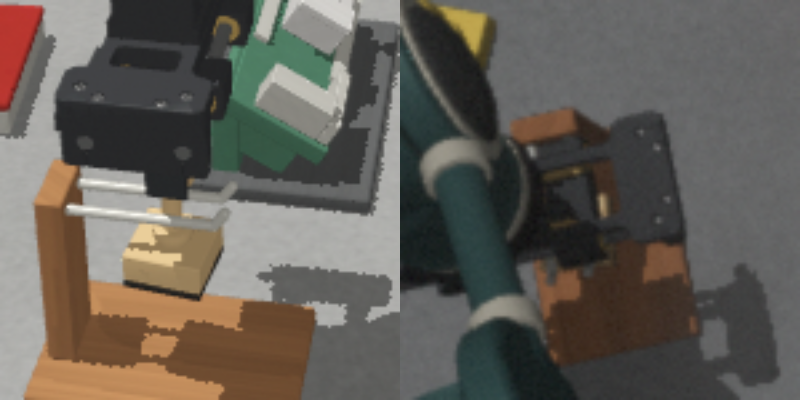

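Call:
{"api": "drive_tool", "payload": {"moves": [{"grip": 2, "dp": [-1.5, 0, 0], "delta_rot": [0, 0, 0]}, {"grip": 2, "dp": [-3.5, 0, 0], "delta_rot": [0, 0, 0]}, {"grip": 2, "dp": [-6, 0, 0], "delta_rot": [0, 0, 0]}, {"grip": 2, "dp": [-8.5, 0, 0], "delta_rot": [0, 0, 0]}, {"grip": 2, "dp": [-8.5, 0, -2.5], "delta_rot": [0, 0, 0]}]}}

```text
time: 15.52
ee_pos: [416.0, 275.1, 183.3]
eef_rot: [0.002, 0.995, 0.1, -0.003]
wrist_force: [0.0, 0.1, -0.3]
finger_gap: 27.1
```

Run:
```python
from plan import *
show(bed(3,-4,160),bed(3,-4,87))
p=shot('side','side10')
a=cv2.imread('pics/side10.png')[200:390,220:460]
cv2.imwrite('pics/c10.png',cv2.resize(a,(720,570)))
```

```text
t 15.525 tcp [416.018 275.14  183.282] gap 27.099747164052815 F [ 0.006  0.057 -0.329] bedgrasp [ 13.454 208.892 136.895] q [ 0.535 -0.003  2.053 -0.001  1.098  1.906]
  dp_cm [-2.328 21.283 -1.363] rot [0.002 0.529 0.006] dist 214.53003261978117 world [435.569  61.987 197.662]
  dp_cm [ 1.357 21.283  4.939] rot [0.002 0.529 0.006] dist 218.90403747543724 world [471.377  69.06  134.442]
```

View pics/c10.png

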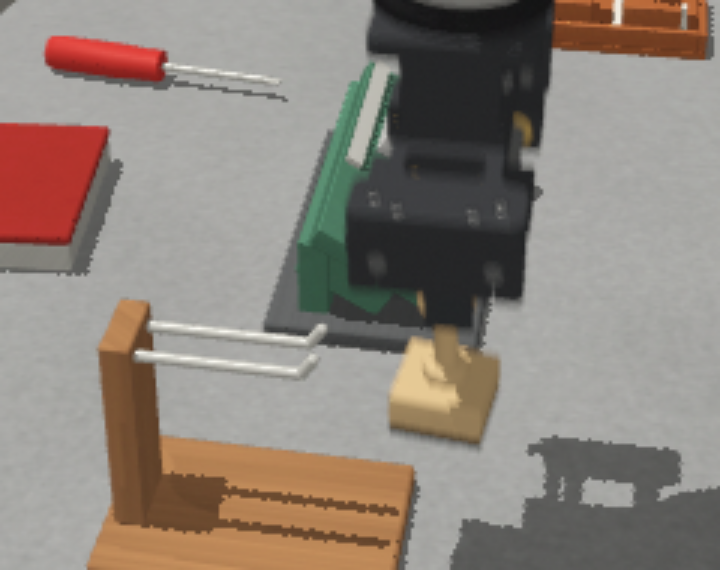

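Call:
{"api": "drive_tool", "payload": {"moves": [{"grip": 2, "dp": [0, 3, -3], "delta_rot": [0, 0, 0]}, {"grip": 2, "dp": [-0.5, 8.5, -3.5], "delta_rot": [0, 0.12, 0]}, {"grip": 2, "dp": [-1, 14, -3], "delta_rot": [0, 0.28, 0.003]}, {"grip": 2, "dp": [-1.3, 18.5, -1.5], "delta_rot": [0, 0.42, 0.005]}, {"grip": 2, "dp": [-1.3, 21.3, 0.3], "delta_rot": [0.002, 0.529, 0.006]}]}}

```text
time: 16.2
ee_pos: [449.4, 64.2, 183.0]
eef_rot: [-0.026, 0.96, 0.093, 0.264]
wrist_force: [0.7, 0.7, -1.5]
finger_gap: 27.2
```

Call:
{"api": "drive_tool", "payload": {"moves": [{"grip": 2, "dp": [0, 0, 0], "delta_rot": [0, 0, 0]}, {"grip": 2, "dp": [0, 0, 0], "delta_rot": [0, 0, 0]}]}}

```text
time: 16.45
ee_pos: [450.7, 66.0, 184.2]
eef_rot: [-0.027, 0.96, 0.093, 0.261]
wrist_force: [0.5, 0.0, -1.0]
finger_gap: 27.2
```

Run:
```python
from plan import *
show(bed(3,-4,120),bed(3,-4,87))
for n in ['side','top']: 
  p=shot(n,n+'11')
a=cv2.imread('pics/side11.png')[180:330,300:450]; b=cv2.imread('pics/top11.png')[230:350,250:370]
cv2.imwrite('pics/c11.png',np.hstack([cv2.resize(a,(400,400)),cv2.resize(b,(400,400))]))
```

```text
t 16.45 tcp [450.731  65.956 184.192] gap 27.19971702663688 F [ 0.462  0.015 -1.029] bedgrasp [  9.838  -3.039 140.513] q [ 0.031 -0.421  2.468  0.156  0.575  1.301]
  dp_cm [-0.698  0.102  2.045] rot [-0.002 -0.008 -0.003] dist 21.635699541278697 world [455.189  65.863 163.021]
  dp_cm [-0.725  0.108  5.345] rot [-0.002 -0.008 -0.003] dist 53.95308063683598 world [471.377  69.06  134.442]
```

View pics/c11.png

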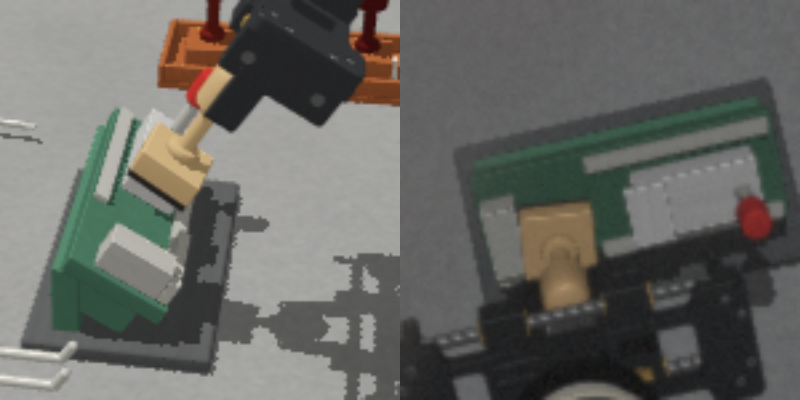

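```bash
cat > yaw.py <<'E'
from plan import *
import sys
tag=sys.argv[1]; z0=float(sys.argv[2])
p,R,o=cur()
g=p+3*R[:,2]; S=R@np.diag([1,-1,-1.])   # stamp frame nominal
org=g-S[:,2]*z0
for ns in (['top'],['side'],['top','side']):
    pts=[]
    for n in ns:
        P=pickle.load(open(f'pics/{n}{tag}.pkl','rb'));X=cloud(P);h=cv2.cvtColor(P['image'],cv2.COLOR_RGB2HSV)
        L=(X-org)@S
        m=(P['depth']>0)&(np.hypot(L[...,0],L[...,1])<36)&(L[...,2]>3)&(L[...,2]<60)&(h[...,0]>10)&(h[...,0]<28)&(h[...,1]>50)
        pts.append(X[m])
    pts=np.vstack(pts)
    def pose(q): return S@Ro.from_euler('zxy',[q[3],q[4],q[5]]).as_matrix(), org+S@np.array(q[:3])
    sdf=lambda X:np.min([box(X,[-22,-22,2],[22,22,22]),cyl(X,11,22,30),cyl(X,5.5,30,62)],0)
    best=None
    for y0 in np.arange(-.7,.8,.1):
        def f(q): 
            Rr,t=pose(q);return np.clip(sdf((pts-t)@Rr),-6,6)
        r=least_squares(f,[0,0,0,y0,0,0],loss='soft_l1',f_scale=1,x_scale=[1,1,1,.05,.05,.05])
        if best is None or r.cost<best.cost:best=r
    print(ns,len(pts),best.x,'cost/n',best.cost/len(pts))
E
python3 yaw.py 11 85.6
python3 - <<'E'
import cv2
a=cv2.imread('pics/top11.png')[270:330,270:340]; cv2.imwrite('pics/c12.png',cv2.resize(a,(700,600),interpolation=2))
E
```

```text
['top'] 415 [ 2.059  1.402 -0.966 -0.115  0.001 -0.003] cost/n 0.5456238280782008
['side'] 623 [ 0.444  0.374  0.376 -0.104 -0.01   0.008] cost/n 0.4432217053294474
['top', 'side'] 1038 [ 1.383  0.521 -0.163 -0.111 -0.003  0.005] cost/n 0.5453906228259809
```

View pics/c12.png

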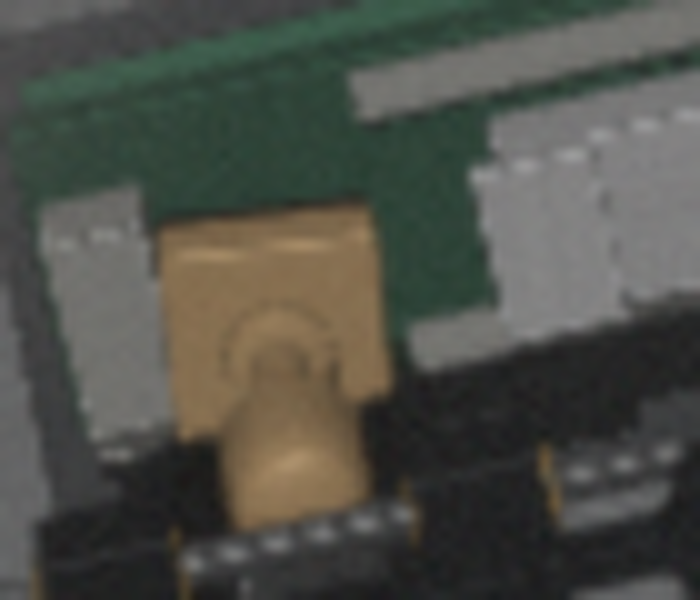

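Call:
{"api": "drive_tool", "payload": {"moves": [{"grip": 2, "dp": [-0.3, 0.1, 0.5], "delta_rot": [-0.002, -0.008, -0.06]}, {"grip": 2, "dp": [-0.6, 0.1, 2], "delta_rot": [-0.002, -0.008, -0.113]}, {"grip": 2, "dp": [-0.6, 0.1, 2], "delta_rot": [-0.002, -0.008, -0.113]}, {"grip": 2, "dp": [-0.6, 0.1, 2], "delta_rot": [-0.002, -0.008, -0.113]}]}}

```text
time: 17.05
ee_pos: [456.0, 66.6, 163.9]
eef_rot: [-0.011, 0.955, 0.147, 0.259]
wrist_force: [-0.4, 0.5, -1.5]
finger_gap: 27.2
```

```bash
python3 - <<'E'
from plan import *
show(bed(3,-4,87))
for n in ['side','top']: 
  p=shot(n,n+'12')
a=cv2.imread('pics/side12.png')[180:330,300:450]; b=cv2.imread('pics/top12.png')[250:340,260:350]
cv2.imwrite('pics/c13.png',np.hstack([cv2.resize(a,(400,400)),cv2.resize(b,(400,400))]))
E
python3 yaw.py 12 85.6
```

```text
t 17.05 tcp [456.046  66.583 163.923] gap 27.200760878863175 F [-0.376  0.523 -1.484] bedgrasp [  4.3    -3.458 120.291] q [ 0.036 -0.371  2.476  0.16   0.524  1.182]
  dp_cm [-0.137  0.04   3.329] rot [-0.    -0.     0.111] dist 33.320743756374775 world [471.377  69.06  134.442]
['top'] 387 [ 2.94   1.364 -0.933 -0.104 -0.005 -0.015] cost/n 0.6012652322174337
['side'] 644 [ 2.632  1.764  0.529 -0.116 -0.001  0.004] cost/n 0.42620585192444166
['top', 'side'] 1031 [ 2.587  1.786  0.049 -0.108  0.003  0.008] cost/n 0.5318083260258063
```

View pics/c13.png

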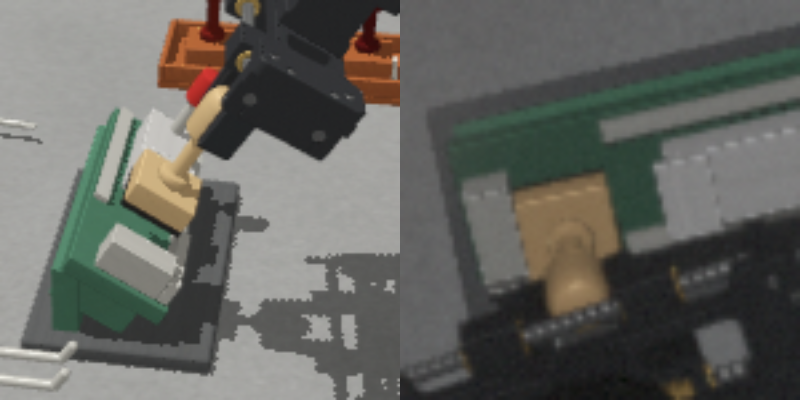

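Call:
{"api": "drive_tool", "payload": {"moves": [{"grip": 2, "dp": [-0.3, 0.2, 1], "delta_rot": [0, 0, 0]}, {"grip": 2, "dp": [-0.35, 0.2, 2], "delta_rot": [0, 0, 0]}, {"grip": 2, "dp": [-0.35, 0.2, 2.9], "delta_rot": [0, 0, 0]}, {"grip": 2, "dp": [-0.35, 0.2, 2.9], "delta_rot": [0, 0, 0]}, {"grip": 2, "dp": [-0.35, 0.2, 2.9], "delta_rot": [0, 0, 0]}]}}

```text
time: 17.77
ee_pos: [467.2, 65.7, 136.0]
eef_rot: [-0.011, 0.955, 0.147, 0.258]
wrist_force: [0.3, 0.0, -0.7]
finger_gap: 27.6
```

```bash
python3 - <<'E'
from plan import *
show(bed(3,-4,87))
for n in ['side','top']: 
  p=shot(n,n+'13')
a=cv2.imread('pics/side13.png')[180:330,300:450]; b=cv2.imread('pics/top13.png')[250:340,260:350]
cv2.imwrite('pics/c14.png',np.hstack([cv2.resize(a,(400,400)),cv2.resize(b,(400,400))]))
E
python3 yaw.py 13 85.6
```

```text
t 17.775 tcp [467.188  65.697 136.029] gap 27.580617715153053 F [ 0.275  0.016 -0.669] bedgrasp [-0.331 -6.488 90.755] q [ 0.032 -0.293  2.484  0.19   0.44   1.147]
  dp_cm [ 0.359 -0.211  0.375] rot [0.    0.001 0.111] dist 5.600637579062376 world [471.377  69.06  134.442]
['top'] 357 [ 2.391  2.1   -1.023 -0.12   0.007  0.009] cost/n 0.5947304252888305
['side'] 500 [ 1.932  1.483  0.222 -0.109 -0.001  0.013] cost/n 0.3995604667176193
['top', 'side'] 857 [ 2.012  1.734 -0.286 -0.113  0.009  0.016] cost/n 0.5278749204113411
```

View pics/c14.png

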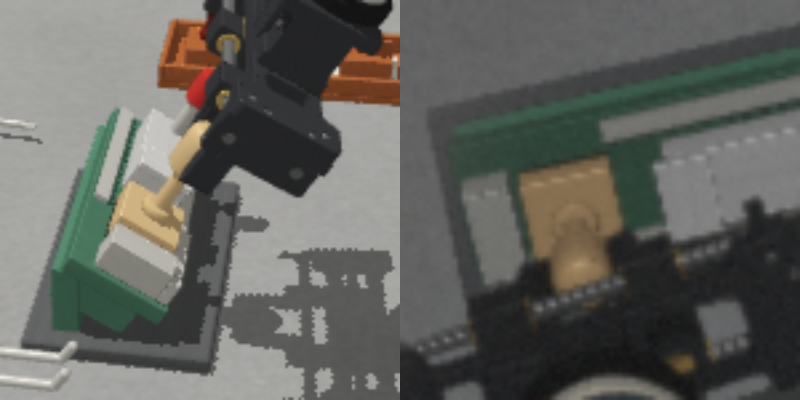

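Call:
{"api": "drive_tool", "payload": {"moves": [{"grip": 2, "dp": [0, 0, 0.25], "delta_rot": [0, 0, 0]}, {"grip": 2, "dp": [0, 0, 0.45], "delta_rot": [0, 0, 0]}, {"grip": 2, "dp": [0, 0, 0.55], "delta_rot": [0, 0, 0]}, {"grip": 2, "dp": [0, 0, 0.55], "delta_rot": [0, 0, 0]}]}}

```text
time: 18.38
ee_pos: [469.8, 66.2, 131.7]
eef_rot: [-0.011, 0.955, 0.147, 0.258]
wrist_force: [-4.0, -1.9, 4.4]
finger_gap: 27.5
```

Run:
```python
from plan import *
show(bed(3,-4,87)); print('Fbed',BR.T@cur()[2]['wrist_force'])
```

```text
t 18.375 tcp [469.834  66.202 131.722] gap 27.54615678431871 F [-3.955 -1.892  4.356] bedgrasp [-0.152 -6.506 85.677] q [ 0.034 -0.278  2.483  0.195  0.426  1.142]
  dp_cm [ 0.341 -0.214 -0.132] rot [0.    0.    0.111] dist 4.23660335266571 world [471.377  69.06  134.442]
Fbed [-1.5   -1.09   5.896]
```

Call:
{"api": "drive_tool", "payload": {"moves": [{"grip": 2, "dp": [-0.1, -0.01, -0.02], "delta_rot": [0, 0, 0]}, {"grip": 2, "dp": [-0.2, -0.02, -0.02], "delta_rot": [0, 0, 0]}, {"grip": 2, "dp": [-0.2, -0.02, -0.02], "delta_rot": [0, 0, 0]}]}}

```text
time: 18.75
ee_pos: [468.1, 65.9, 130.6]
eef_rot: [-0.011, 0.955, 0.147, 0.259]
wrist_force: [0.6, -0.4, -0.1]
finger_gap: 27.6
```

Run:
```python
from plan import *
show(); print('Fbed',BR.T@cur()[2]['wrist_force'])
```

```text
t 18.75 tcp [468.099  65.862 130.643] gap 27.56884320246967 F [ 0.611 -0.415 -0.107] bedgrasp [-2.221 -6.503 85.627] q [ 0.033 -0.28   2.487  0.197  0.424  1.14 ]
Fbed [ 0.396 -0.526 -0.352]
```

Call:
{"api": "drive_tool", "payload": {"moves": [{"grip": 2, "dp": [-0.1, -0.01, 0.02], "delta_rot": [0, 0, 0]}, {"grip": 2, "dp": [-0.15, -0.02, 0.02], "delta_rot": [0, 0, 0]}, {"grip": 2, "dp": [-0.15, -0.02, 0.02], "delta_rot": [0, 0, 0]}]}}

```text
time: 19.12
ee_pos: [467.3, 65.6, 130.1]
eef_rot: [-0.011, 0.955, 0.147, 0.259]
wrist_force: [-0.1, -0.1, 1.8]
finger_gap: 27.1
```

```bash
python3 - <<'E'
from plan import *
show(); print('Fbed',BR.T@cur()[2]['wrist_force'])
for n in ['side','top']: 
  p=shot(n,n+'14')
a=cv2.imread('pics/side14.png')[180:330,300:450]; b=cv2.imread('pics/top14.png')[250:340,260:350]
cv2.imwrite('pics/c15.png',np.hstack([cv2.resize(a,(400,400)),cv2.resize(b,(400,400))]))
E
python3 yaw.py 14 85.6
```

```text
t 19.125 tcp [467.331  65.63  130.149] gap 27.07910805952207 F [-0.086 -0.12   1.766] bedgrasp [-3.157 -6.583 85.599] q [ 0.032 -0.282  2.49   0.198  0.422  1.138]
Fbed [ 0.79  -0.101  1.583]
['top'] 364 [ 3.487  1.771 -0.989 -0.11  -0.009 -0.008] cost/n 0.5355966807266458
['side'] 429 [ 3.159  1.628  0.675 -0.141  0.002 -0.   ] cost/n 0.3637121435907812
['top', 'side'] 793 [ 3.089  1.874  0.043 -0.125  0.011  0.007] cost/n 0.5214242639305037
```

View pics/c15.png

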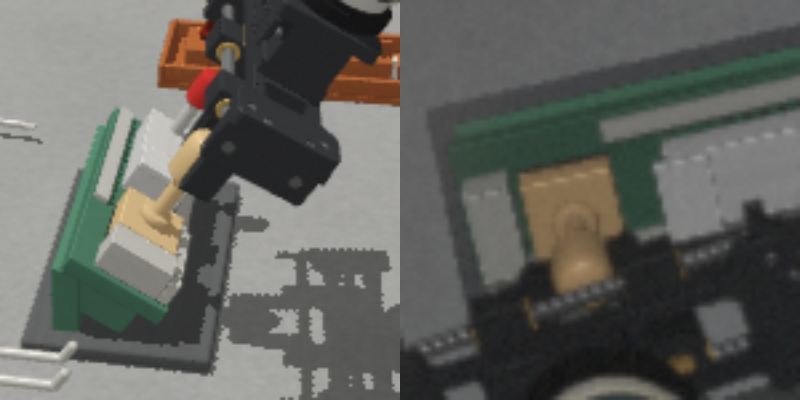

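Call:
{"api": "drive_tool", "payload": {"moves": [{"grip": 2, "dp": [-0.1, -0.2, 0], "delta_rot": [0, 0, 0]}, {"grip": 2, "dp": [-0.13, -0.3, 0], "delta_rot": [0, 0, 0]}, {"grip": 2, "dp": [-0.13, -0.3, 0], "delta_rot": [0, 0, 0]}]}}

```text
time: 19.6
ee_pos: [465.9, 68.0, 129.8]
eef_rot: [-0.01, 0.954, 0.147, 0.26]
wrist_force: [1.6, -3.5, 4.7]
finger_gap: 27.0
```

Run:
```python
from plan import *
show(); print('Fbed',BR.T@cur()[2]['wrist_force'])
```

```text
t 19.6 tcp [465.917  68.017 129.837] gap 27.029932553292845 F [ 1.611 -3.517  4.712] bedgrasp [-4.111 -3.968 85.791] q [ 0.04  -0.285  2.493  0.188  0.419  1.154]
Fbed [ 3.134 -3.763  3.631]
```

Call:
{"api": "drive_tool", "payload": {"moves": [{"grip": 2, "dp": [-0.05, -0.15, -0.02], "delta_rot": [0, 0, 0]}, {"grip": 2, "dp": [-0.08, -0.25, -0.02], "delta_rot": [0, 0, 0]}, {"grip": 2, "dp": [-0.08, -0.25, -0.02], "delta_rot": [0, 0, 0]}]}}

```text
time: 19.98
ee_pos: [464.7, 70.2, 129.7]
eef_rot: [-0.01, 0.954, 0.147, 0.26]
wrist_force: [3.4, -4.8, 3.8]
finger_gap: 27.1
```

```bash
python3 - <<'E'
from plan import *
show(); print('Fbed',BR.T@cur()[2]['wrist_force'])
for n in ['side','top']: 
  p=shot(n,n+'15')
a=cv2.imread('pics/side15.png')[180:330,300:450]; b=cv2.imread('pics/top15.png')[250:340,260:350]
cv2.imwrite('pics/c16.png',np.hstack([cv2.resize(a,(400,400)),cv2.resize(b,(400,400))]))
E
python3 yaw.py 15 85.6
```

```text
t 19.975 tcp [464.691  70.191 129.663] gap 27.137297180835812 F [ 3.43  -4.805  3.782] bedgrasp [-4.872 -1.599 86.031] q [ 0.048 -0.287  2.495  0.18   0.418  1.168]
Fbed [ 3.999 -5.379  2.058]
['top'] 376 [ 4.382  0.938 -0.976 -0.105 -0.004 -0.014] cost/n 0.545357935987527
['side'] 400 [ 4.373  1.258  0.576 -0.112  0.006 -0.015] cost/n 0.34259592768149544
['top', 'side'] 776 [ 4.161  1.276 -0.043 -0.105  0.008 -0.008] cost/n 0.5127406114347479
```

View pics/c16.png

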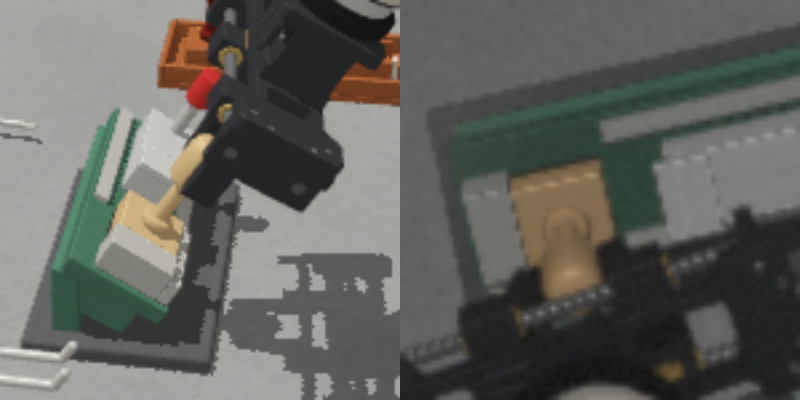

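Call:
{"api": "drive_tool", "payload": {"moves": [{"grip": 2, "dp": [0.05, 0.1, 0], "delta_rot": [0, 0, 0]}, {"grip": 5.5, "dp": [0.05, 0.1, 0], "delta_rot": [0, 0, 0]}, {"grip": 5.5, "dp": [0.05, 0.1, 0], "delta_rot": [0, 0, 0]}, {"grip": 5.5, "dp": [0.05, 0.1, -2], "delta_rot": [0, 0, 0]}, {"grip": 5.5, "dp": [0.05, 0.1, -4.5], "delta_rot": [0, 0, 0]}]}}

```text
time: 20.7
ee_pos: [440.0, 65.3, 165.8]
eef_rot: [-0.011, 0.955, 0.147, 0.256]
wrist_force: [0.2, 0.1, 0.8]
finger_gap: 55.1
```

Run:
```python
from plan import *
show(bed(0,-122,132),bed(0,-122,67))
for n in ['side','top']: 
  p=shot(n,n+'16')
a=cv2.imread('pics/side16.png')[180:330,300:450]; b=cv2.imread('pics/top16.png')[250:340,260:350]
cv2.imwrite('pics/c17.png',np.hstack([cv2.resize(a,(400,400)),cv2.resize(b,(400,400))]))
```

```text
t 20.7 tcp [439.977  65.313 165.835] gap 55.05733001544437 F [0.212 0.126 0.845] bedgrasp [ -8.628  -1.589 129.952] q [ 0.034 -0.416  2.497  0.154  0.554  1.189]
  dp_cm [-0.471 12.062 -0.221] rot [-0.001  0.006  0.11 ] dist 120.73358873345322 world [469.619 -51.567 171.913]
  dp_cm [-0.435 12.072  6.279] rot [-0.001  0.006  0.11 ] dist 136.1447606017324 world [501.503 -45.27  115.622]
```

View pics/c17.png

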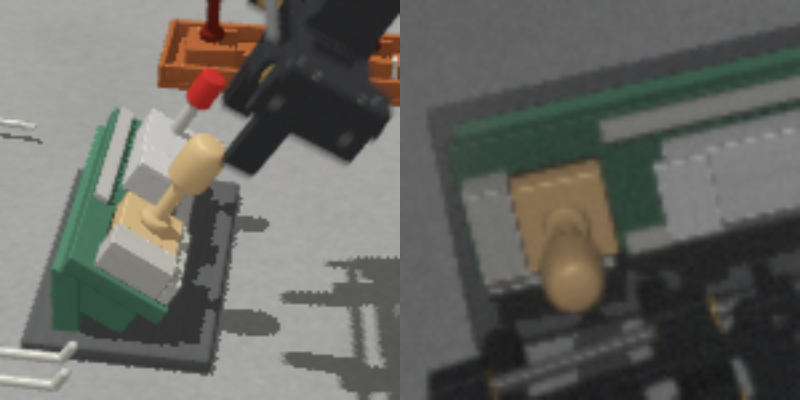

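Call:
{"api": "drive_tool", "payload": {"moves": [{"grip": 5.5, "dp": [0, 3, -0.5], "delta_rot": [0, 0, 0.02]}, {"grip": 5.5, "dp": [-0.2, 7.5, -0.3], "delta_rot": [0, 0.006, 0.07]}, {"grip": 5.5, "dp": [-0.45, 12.1, -0.2], "delta_rot": [0, 0.006, 0.11]}, {"grip": 5.5, "dp": [-0.45, 12.1, -0.2], "delta_rot": [0, 0.006, 0.11]}, {"grip": 5.5, "dp": [-0.45, 12.1, -0.2], "delta_rot": [0, 0.006, 0.11]}]}}

```text
time: 21.42
ee_pos: [471.1, -51.6, 172.3]
eef_rot: [-0.026, 0.961, 0.094, 0.259]
wrist_force: [-0.2, 1.0, -0.3]
finger_gap: 55.0
```

Run:
```python
from plan import *
show(bed(0,-122,68))
```

```text
t 21.425 tcp [471.08  -51.617 172.306] gap 54.99983590512065 F [-0.185  0.996 -0.316] bedgrasp [   1.438 -122.328  131.628] q [-0.335 -0.322  2.428  0.454  0.621  0.725]
  dp_cm [-0.161 -0.025  6.362] rot [-0.001 -0.003 -0.001] dist 63.64455931153677 world [501.012 -45.367 116.488]
```

Call:
{"api": "drive_tool", "payload": {"moves": [{"grip": 5.5, "dp": [-0.1, 0, 3], "delta_rot": [0, 0, 0]}, {"grip": 5.5, "dp": [-0.1, 0, 6.2], "delta_rot": [0, 0, 0]}, {"grip": 5.5, "dp": [-0.1, 0, 6.2], "delta_rot": [0, 0, 0]}, {"grip": 1.5, "dp": [-0.1, 0, 6.2], "delta_rot": [0, 0, 0]}, {"grip": 1.5, "dp": [-0.1, 0, 6.2], "delta_rot": [0, 0, 0]}], "newtons": 30}}

```text
time: 22.05
ee_pos: [502.3, -45.8, 121.3]
eef_rot: [-0.025, 0.96, 0.095, 0.261]
wrist_force: [-0.9, -0.2, -0.1]
finger_gap: 37.2
```

Call:
{"api": "drive_tool", "payload": {"moves": [{"grip": 1.5, "dp": [0, 0, 0], "delta_rot": [0, 0, 0]}, {"grip": 1.5, "dp": [0, 0, 0], "delta_rot": [0, 0, 0]}, {"grip": 1.5, "dp": [0, 0, 0], "delta_rot": [0, 0, 0]}]}}

```text
time: 22.42
ee_pos: [502.3, -46.1, 121.0]
eef_rot: [-0.026, 0.96, 0.094, 0.261]
wrist_force: [-4.4, 2.4, 7.0]
finger_gap: 19.2
```

Run:
```python
from plan import *
show(bed(0,-90,68))
```

```text
t 22.425 tcp [502.279 -46.069 120.965] gap 19.23150935404535 F [-4.424  2.415  6.958] bedgrasp [   3.218 -122.934   71.324] q [-0.292 -0.165  2.425  0.556  0.465  0.635]
  dp_cm [-0.32  -3.294  0.331] rot [-0.    -0.007  0.001] dist 33.256130990506485 world [494.812 -13.973 116.488]
```

Call:
{"api": "drive_tool", "payload": {"moves": [{"grip": 1.5, "dp": [0, -0.8, 0], "delta_rot": [0, 0, 0]}, {"grip": 1.5, "dp": [0, -1.6, 0], "delta_rot": [0, 0, 0]}, {"grip": 1.5, "dp": [0, -2.4, 0], "delta_rot": [0, 0, 0]}, {"grip": 1.5, "dp": [0, -3.1, 0], "delta_rot": [0, 0, 0]}, {"grip": 1.5, "dp": [0, -3.1, 0], "delta_rot": [0, 0, 0]}]}}

```text
time: 23.05
ee_pos: [496.3, -16.2, 121.0]
eef_rot: [-0.025, 0.96, 0.094, 0.261]
wrist_force: [-6.4, -2.6, 6.9]
finger_gap: 19.1
```

Run:
```python
from plan import *
show(); print('Fbed',BR.T@cur()[2]['wrist_force'])
```

```text
t 23.05 tcp [496.346 -16.225 120.967] gap 19.139150060502505 F [-6.386 -2.627  6.945] bedgrasp [  3.187 -92.511  71.345] q [-0.211 -0.191  2.446  0.489  0.437  0.765]
Fbed [-2.394 -1.34   9.401]
```

Call:
{"api": "drive_tool", "payload": {"moves": [{"grip": 1.5, "dp": [0, -0.2, 0], "delta_rot": [0, 0, 0]}, {"grip": 1.5, "dp": [0, -0.4, 0], "delta_rot": [0, 0, 0]}, {"grip": 1.5, "dp": [0, -0.5, 0], "delta_rot": [0, 0, 0]}, {"grip": 1.5, "dp": [0, -0.5, 0], "delta_rot": [0, 0, 0]}]}}

```text
time: 23.55
ee_pos: [496.2, -15.4, 121.0]
eef_rot: [-0.021, 0.96, 0.094, 0.263]
wrist_force: [-8.4, -25.7, 4.6]
finger_gap: 19.2
```

Run:
```python
from plan import *
show(); print('Fbed',BR.T@cur()[2]['wrist_force'])
for n in ['side','top']: 
  p=shot(n,n+'18')
a=cv2.imread('pics/side18.png')[180:330,300:450]; b=cv2.imread('pics/top18.png')[250:340,260:350]
cv2.imwrite('pics/c18.png',np.hstack([cv2.resize(a,(400,400)),cv2.resize(b,(400,400))]))
```

```text
t 23.55 tcp [496.245 -15.37  121.006] gap 19.248141132066674 F [ -8.393 -25.695   4.644] bedgrasp [  3.27  -91.677  71.346] q [-0.202 -0.194  2.45   0.471  0.427  0.788]
Fbed [ -9.121 -23.582  10.628]
```

View pics/c18.png

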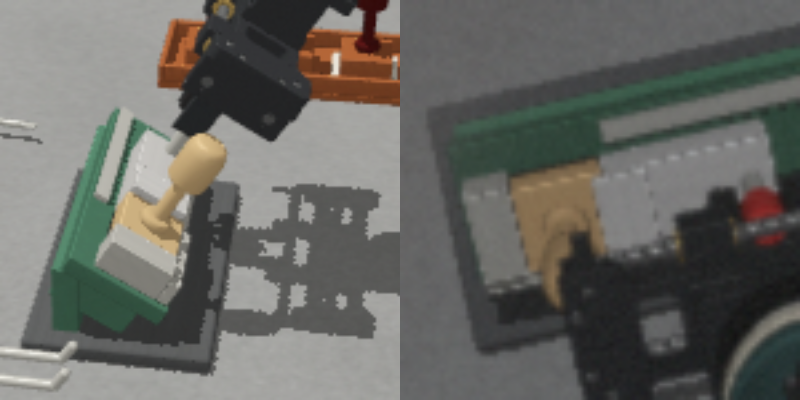

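Call:
{"api": "drive_tool", "payload": {"moves": [{"grip": 1.5, "dp": [0, -0.1, 0], "delta_rot": [0, 0, 0]}, {"grip": 1.5, "dp": [0, -0.2, 0], "delta_rot": [0, 0, 0]}, {"grip": 1.5, "dp": [0, -0.2, 0], "delta_rot": [0, 0, 0]}]}}

```text
time: 24.02
ee_pos: [496.3, -15.2, 121.0]
eef_rot: [-0.019, 0.96, 0.094, 0.263]
wrist_force: [-8.0, -34.8, 2.5]
finger_gap: 19.3
```

Run:
```python
from plan import *
show(); print('Fbed',BR.T@cur()[2]['wrist_force'])
```

```text
t 24.025 tcp [496.253 -15.175 120.993] gap 19.314320369297445 F [ -8.001 -34.814   2.488] bedgrasp [  3.306 -91.499  71.312] q [-0.199 -0.196  2.451  0.463  0.422  0.797]
Fbed [-11.396 -32.604   9.452]
```

Call:
{"api": "drive_tool", "payload": {"moves": [{"grip": 5, "dp": [0, 0.3, 0], "delta_rot": [0, 0, 0]}, {"grip": 5, "dp": [0, 0.5, 0], "delta_rot": [0, 0, 0]}, {"grip": 5, "dp": [0, 0.5, 0], "delta_rot": [0, 0, 0]}, {"grip": 5, "dp": [0, 0.5, -3], "delta_rot": [0, 0, 0]}, {"grip": 5, "dp": [0, 0.5, -7], "delta_rot": [0, 0, 0]}]}}

```text
time: 24.65
ee_pos: [459.7, -19.8, 179.7]
eef_rot: [-0.026, 0.961, 0.095, 0.259]
wrist_force: [0.8, -0.0, 0.3]
finger_gap: 49.9
```

Call:
{"api": "drive_tool", "payload": {"moves": [{"grip": 5, "dp": [0, 4, -4], "delta_rot": [0, -0.1, 0]}, {"grip": 5, "dp": [0, 9, -6], "delta_rot": [0, -0.2, 0]}, {"grip": 5, "dp": [0, 14, -6], "delta_rot": [0, -0.3, 0]}, {"grip": 5, "dp": [0, 14, -6], "delta_rot": [0, -0.3, 0]}]}}

```text
time: 25.15
ee_pos: [460.4, -166.1, 232.9]
eef_rot: [-0.01, 0.989, 0.096, 0.114]
wrist_force: [-0.2, 0.7, -0.2]
finger_gap: 49.9
```

Run:
```python
from plan import *
show()
vp=lambda p:(bedR(p[3]),np.array([p[0],p[1],55.]))
from fitm import *
Q={}
for n in ['side','top']: Q[n]=shot(n,n+'19')
def fitall(src):
  for ns in (['top'],['side'],['top','side']):
    pts=[]
    for n in ns:
        P=src[n];X=cloud(P);m=np.all((X>[400,-130,35])&(X<[620,170,160]),-1)&(P['depth']>0);pts.append(X[m])
    pts=np.vstack(pts); L=(pts-V['t'])@BR
    pts=pts[np.all((L>[-35,-150,-3])&(L<[41,50,105]),1)]
    def f(q,m=slice(None)):
        R,t=vp(q);return vise((pts[m]-t)@R,q[2])
    q=np.array([512.2,81.2,1.0,.195])
    for g in (8,5,4):
        m=abs(f(q))<g; r=least_squares(f,q,args=(m,),loss='soft_l1',x_scale=[1,1,1,.02]);q=r.x
    print(ns,m.sum(),q)
print('initial (x,y,jaw,yaw)');fitall({n:pickle.load(open(f'pics/{n}0.pkl','rb')) for n in Q})
print('now');fitall(Q)
a=cv2.imread('pics/side19.png')[180:330,300:450]; b=cv2.imread('pics/top19.png')[250:340,260:350]; c=cv2.imread('pics/top0.png')[250:340,260:350]
cv2.imwrite('pics/c19.png',np.hstack([cv2.resize(x,(266,400)) if 0 else cv2.resize(x,(266,266)) for x in (a,b,c)]))
```

```text
t 25.15 tcp [ 460.446 -166.129  232.85 ] gap 49.87090066913019 F [-0.239  0.682 -0.189] bedgrasp [   2.581 -232.618  200.5  ] q [-0.49  -0.191  2.142  0.169  1.017  0.81 ]
initial (x,y,jaw,yaw)
['top'] 2569 [513.155  81.662  -1.857   0.184]
['side'] 2510 [511.567  80.744  -0.113   0.196]
['top', 'side'] 5049 [512.111  80.846  -2.038   0.195]
now
['top'] 2537 [513.049  81.8    -1.65    0.187]
['side'] 2523 [511.434  80.977  -0.232   0.2  ]
['top', 'side'] 5044 [511.984  81.033  -1.135   0.198]
```

View pics/c19.png

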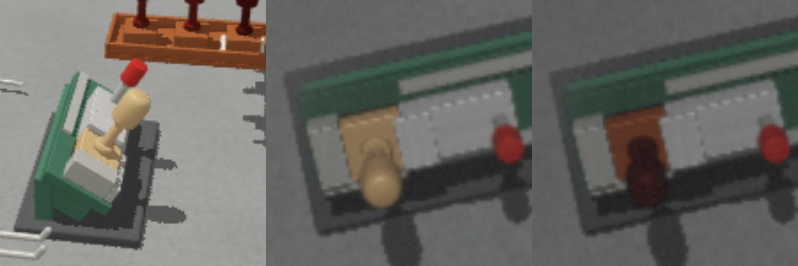

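View pics/side19.png

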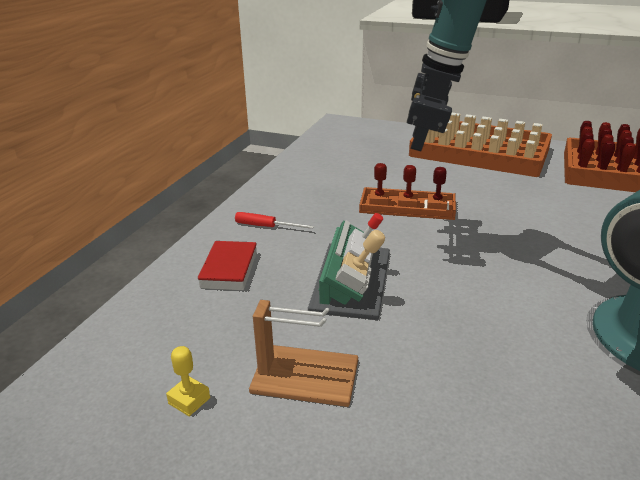

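Run:
```python
from h import *
for n in ['top','side']:
    out=[]
    for k in ('0','16','19'):
        im=pickle.load(open(f'pics/{n}{k}.pkl','rb'))['image'];h=cv2.cvtColor(im,cv2.COLOR_RGB2HSV)
        s=np.zeros((480,640),bool)
        if n=='top': s[280:310,330:360]=1
        else: s[205:232,360:390]=1
        m=s&((h[...,0]<8)|(h[...,0]>172))&(h[...,1]>150)&(h[...,2]>110)
        v,u=np.nonzero(m);out.append((k,len(u),u.mean().round(2) if len(u) else 0,v.mean().round(2) if len(u) else 0))
    print(n,out)
# jaw/stamp boundary crop compare
r=[]
for k in ('0','19'):
    r.append(cv2.resize(cv2.imread(f'pics/side{k}.png')[225:305,320:390],(380,434),interpolation=2))
cv2.imwrite('pics/c20.png',np.hstack(r))
```

```text
top [('0', 51, np.float64(341.98), np.float64(299.37)), ('16', 59, np.float64(355.97), np.float64(295.59)), ('19', 70, np.float64(341.74), np.float64(298.63))]
side [('0', 151, np.float64(375.06), np.float64(220.42)), ('16', 154, np.float64(376.73), np.float64(212.56)), ('19', 151, np.float64(375.06), np.float64(220.42))]
```

View pics/c20.png

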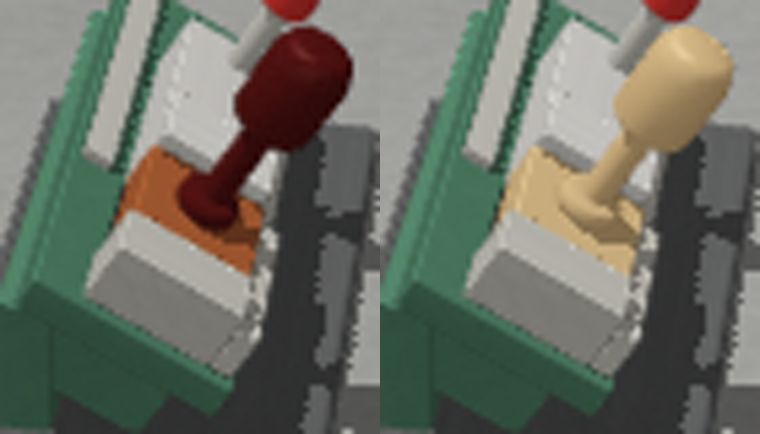

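```bash
python3 -c "
from cell import bot
print(bot.job_done()); print(bot.get_obs()['time'])"
```

```text
the job is handed in; nothing more can be done
None
the job is handed in; nothing more can be done
```

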